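Mark the flanged sleeve on the dial marking fixture

ROBOT

A 7-joint arm with a two-finger parallel gripper is mounted at the origin on the work surface. World frame = base frame: x ahead of the robot, y to its left, z up, the work surface at z = 0. Lengths are in m, angles in degrees, forces in N, time in s.
With the tool pointing down it reaches from about 0.425 to 0.875 m from the base axis. Payload 4.7 kg.
Tool frame: the origin (TCP) lies between the finger pads; the fingertips stand 8 mm ahead of it and the grasp point (between the pads) lies 11 mm behind it; x points along the fingers, z is the direction in which the jaws open and shut, and the axes are right-handed (so a half turn about x gives the same grasp; the last joint's range is limited). The gripper opens to 87 mm and grips with 3 to 60 N. Pads are 19 mm wide; open, the fingers measure 117 mm over their backs; the gripper's body (75 mm by 190 mm) begins 51 mm behind the grasp point.
Start: joints at [76.553, 18.392, -4.016, 83.108, 1.295, 78.541, -3.26], TCP at [0.16, -0.63, 0.231] pointing down, gripper open.
Joint ranges: [-163.93, 163.93], [-17.29, 119.83], [-79.2, 71.16], [3.27, 140.29], [-89.18, 269.18], [5.43, 117.66], [-154.24, 154.24]. Speed limits (degrees/s): [147.25, 147.25, 180, 180, 180, 180, 180].

INTERFACE

Orientations are given as [roll, pitch, yaw] about the fixed x, y, z axes, in that order (R = Rz(yaw) Ry(pitch) Rx(roll)).
In Python, from cell import telemetry, vision, sign_off gives the robot as it stands. The module is installed in compiled form; this text tells all that it offers.
- The arm moves only by the tool drive_tool, never from a script. Its arguments are lists of equal length, an entry for each row: "offset": the shift along the tool's x, y, z in m, a list of three; "angular": the turn, a rotation vector about the tool's x, y, z in rad, a list of three. A call has 1 to 10 rows; each row is the pose to reach, as a shift and turn from the pose measured when the call began, along the tool's axes at that moment; what a row does not reach only later rows make up. A row lasts 1/8 s, in which the tool goes at most 62.5 mm and 10.7 degrees, less where a joint would pass 70% of its speed; a pose out of reach is approached as far as the arm can. A call with a gripper value outside its range is refused whole. "fingers" is the closure, from -1 (fully open) to 1 (shut), set as the call begins (left out, the last holds). The fingers move at their own pace and stop on an object; "squeeze" is the grip in N (left out, the last holds). Time passes only in rows, so rows that repeat a pose let the fingers close. It gives the time, the measured TCP pose, the force and the opening at its end, in the units of the state.
- telemetry.get_obs(): the state, without advancing time (a new reading comes with each control period).
- vision.read_camera(name): name is "scene" or "top" or "wrist"; returns a dict with "pixels" (400x640x3 uint8, red, green, blue), "intrinsics" (3x3 intrinsics, pixels), "world_from_camera" (4x4, takes a point from camera to world coordinates); the wrist camera has in their place "T_tool_cam" (4x4, takes a point from camera to tool coordinates, whose origin is the TCP and whose axes are the tool frame's). Camera axes: x right, y up, looking along -z (the intrinsics and any distortion apply to the point x, -y, -z); pixel columns grow to the right and rows downward; lengths in m; the calibration is good to about 2 mm. A picture is of the moment at which its call begins: read the wrist's pose just before it. There is no depth.
- sign_off(): hands the job in, once; it reports no verdict.
The state is a dict: "time_s": time; "qpos": joint angles; "joint_velocities": joint speeds; "effort": joint torques, N m; "tool_pos": TCP position; "tool_rot": TCP orientation; "force": force on the tool from outside, world axes, zero at the start; "wrist_torque": the same for the moment, N m; "grip_width": finger opening in m.
Only numpy, scipy, OpenCV 4.12 (cv2) and the standard library are available. Lean on these libraries where they do the work, as an engineer would, in place of code of your own. Each camera call takes 0.05 s, during which the arm holds its last target.

TASK

Turn the dial of the marking fixture by its bar handle until the flanged sleeve stands centred under the slanting punch. Then take the mallet, knock the sprung punch down with a brisk, square blow along its axis and follow through: keep it fully down on its stop for half a second so that it does not bounce, without forcing it hard against the stop. Let the punch spring back, put the mallet back on its rest the way it stood, and leave the sleeve under the punch and the gauges alone.

Things in the scene. Friction and masses are not known exactly. Their poses are not given: they have to be found in the camera images.
- fixture: marking fixture, grey cast bed: dial base 224 mm across and a column; origin on the dial's axis at the bench top, z up. The column stands on the robot's side, along -x, from x = -205 to -118 mm (80 mm wide or less in y) and carries a slanting guide boss with the sprung punch
- dial_grip (a point): middle of the black bar handle of the dial, on the dial's axis 107 mm above the bench; the bar is 76 mm long along this point's x, 16 mm thick (y) and 24 mm high (z), on a neck of 15 mm diameter, with a hub of 48 mm diameter ending 27 mm below the bar's underside. It turns with the dial
- dial (a joint): turn of the dial about the vertical, rad, 0 at the start, positive anticlockwise seen from above, free within +-3.1; light friction of about 0.12 N m holds it where it is left. The steel dial is 236 mm across, its top 46 mm above the bench, with eight spigots (16 mm diameter, 14 mm high) every 45 degrees on a radius of 85 mm; four carry sleeves
- station (a point): place under the punch: point on the dial's top face, 85 mm from the dial's axis towards the column, where the underside centre of the sleeve to be marked must stand. Fixed to the fixture (axes as the fixture's)
- punch (a joint): travel of the sprung punch along its axis, m: 0 up, 0.014 fully down on its stop. Spring 4 N at the top to 11 N at the stop; it springs back by itself. A blow that bears on it with over 80 N is too hard; one of 0.1 to 0.3 m/s, then 3 to 15 N more than the spring, is right
- punch_head (a point): centre of the top face of the punch's round steel head (26 mm diameter, 12 mm thick), up to about 178 mm above the bench; z points out of the face along the punch's axis, which leans 30 degrees from vertical towards the fixture's -x; y is the fixture's y. Moves with the punch. Nothing stands above it
- sleeve_flanged: the sleeve to be marked: loose steel bush 45 mm high, 28 mm outside, 18 mm bore, with a bevelled flange 42 mm across at its top; stands over a dial spigot; origin at the centre of its underside
- sleeve_plain: other sleeve on the dial, without flange: loose steel bush 45 mm high, 28 mm outside, 18 mm bore; origin at the centre of its underside
- sleeve_short: other sleeve on the dial, without flange: loose steel bush 30 mm high, 28 mm outside, 18 mm bore; origin at the centre of its underside
- sleeve_plain2: other sleeve on the dial, without flange: loose steel bush 45 mm high, 28 mm outside, 18 mm bore; origin at the centre of its underside
- mallet: soft-faced mallet, 0.38 kg: round head 34 mm diameter and 76 mm long with white faces, standing on one face; wooden handle 22 mm wide (y) and 26 mm high (z) leaves the head square along -x at mid height. Origin at the centre of the head's lower face, z up along the head, handle axis at z = 38 mm, handle end at x = -193 mm. Centre of mass about 20 to 30 mm from the head's axis along the handle
- mallet_grip (a point): point on the mallet's handle axis, 45 mm from the head's axis, 38 mm above the lower face: a good place to hold it (axes as the mallet's)
- rest_spot (a point): place on the mallet rest where the lower face of the mallet's head stands: point on the top of the board (12 mm thick), x pointing from the handle's end to the head. The handle's end lies on a wooden saddle 150 to 170 mm behind this point, 24.5 mm above the board, between two cheeks 42 mm apart that rise 10 mm
- plug_gauge0: bystander: plug gauge standing on the gauge board, base 24 mm across, 17 mm pin, 62 mm high; origin at its underside
- plug_gauge1: bystander: plug gauge standing on the gauge board, base 24 mm across, 14 mm pin, 62 mm high; origin at its underside
- bore_gauge: bystander: dial gauge lying on the gauge board, dial 48 mm across and 18 mm thick at x = -30 mm, stem to x = 72 mm; origin at its underside

How it is judged (in metres and radians):
On the way, in this order (a step that is already met when the one before it is completed fails the run):
1. the dial has been turned and the flanged sleeve stands still within 6 mm of the place under the punch (horizontal distance between sleeve_flanged and station below 0.006 m and velocity of joint dial between -0.05 and 0.05 rad/s), for 0.3 s.
2. the mallet is lifted off its rest (distance between mallet and rest_spot above 0.05 m), for 0.1 s.
3. the mallet comes down on the punch at a blow, square to within 0.2 rad: the punch goes down faster than 0.06 m/s under it, or the mallet nears it, from 25 mm off, faster than 0.3 m/s (angle between the z axis of mallet and the z axis of punch_head, either way round below 0.2 rad and ((value of joint punch between 0.0005 and 0.0125 m and velocity of joint punch above 0.06 m/s and contact force between mallet and punch above 0.5 N) or (z of mallet in the frame of punch_head between 0.003 and 0.025 m and distance between mallet and punch_head below 0.03 m and linear speed of mallet above 0.3 m/s))).
4. the mallet keeps the punch fully down (13 mm or more of its 14 mm), square to within 0.2 rad (value of joint punch above 0.013 m and contact force between mallet and punch above 0.5 N and angle between the z axis of mallet and the z axis of punch_head, either way round below 0.2 rad and horizontal distance between sleeve_flanged and station below 0.006 m), for 0.2 s.
At the end, for the whole second after the job is handed in: the flanged sleeve stands upright within 6 mm of the place under the punch, the punch is up again (within 1.5 mm), and the mallet stands at rest and upright (0.1 rad) on its rest, within 20 mm of where it stood and within 0.25 rad of its old direction (horizontal distance between sleeve_flanged and station below 0.006 m and value of joint punch below 0.0015 m and distance between mallet and rest_spot below 0.02 m and angle between mallet's own z axis and vertical below 0.1 rad and angle between the x axis of mallet and the x axis of rest_spot, either way round below 0.25 rad and linear speed of mallet below 0.02 m/s and angle between sleeve_flanged's own z axis and vertical below 0.15 rad); the robot touches nothing.
It fails at once if the punch is driven down (over 5 mm) while the flanged sleeve is not under it (over 12 mm off) (value of joint punch above 0.005 m and horizontal distance between sleeve_flanged and station above 0.012 m).
It fails at once if a sleeve is knocked over or off its spigot (angle between any of sleeve_flanged, sleeve_plain, sleeve_short, sleeve_plain2's own z axis and vertical above 0.35 rad).
It fails at once if the mallet is forced against the punch with over 80 N (contact force between mallet and punch above 80 N).
It fails at once if a gauge is moved by more than 25 mm (distance of any of plug_gauge0, plug_gauge1, bore_gauge from where it was at the start of the episode above 0.025 m).
It also fails if it takes over 54 s, if anything falls off the work surface, if the arm or the gripper's body presses on something with over 40 N, if the wrist force passes 120 N, or if a joint passes its speed limit or range.

## Working session

There is one attempt and no reset: what is moved stays moved. The work goes in short steps, Python scripts to look and compute and a tool call to move; the robot and the scene stay as the last step left them, time stands still between calls to the robot, and variables do not carry over. Pictures are saved under pics/ and viewed, and the job is handed in when it is done.

Besides the shell and the picture viewer there is one more tool, called after ">>>" as name(argument=value, ...) on one line, values as JSON. drive_tool: Moves the arm, as the interface text tells. Its arguments: {"type":"object","properties":{"offset":{"type":"array"},"angular":{"type":"array"},"fingers":{"type":"number"},"squeeze":{"type":"number"}},"required":["offset","angular"]}

```bash
mkdir -p pics; python3 - <<'E'
from cell import telemetry, vision
import cv2, numpy as np, pickle
o=telemetry.get_obs(); print(o)
for n in ["scene","top","wrist"]:
    d=vision.read_camera(n)
    cv2.imwrite(f"pics/a_{n}.png",d["pixels"][:,:,::-1])
    pickle.dump((d,o),open(f"a_{n}.pkl","wb"))
    print(n,{k:np.round(v,4).tolist() for k,v in d.items() if k!="pixels"})
E
```

```text
{'time_s': 0.0, 'qpos': array([76.5515936 , 18.43922354, -4.01325006, 83.17527736,  1.29729346,
       78.53839079, -3.26053764]), 'joint_velocities': array([ 0.01486032,  0.09641225, -0.08252979,  0.03015144, -0.05362954,
        0.0886238 , -0.00617596]), 'effort': array([ 2.57635120e-04, -4.91281378e+01, -4.03906172e-01, -3.12524414e+01,
       -6.40070345e-02,  4.38169297e-02,  1.76321860e-04]), 'tool_pos': array([ 0.15985336, -0.6294946 ,  0.22945603]), 'tool_rot': array([-175.42214669,   89.89212213,  108.8337729 ]), 'force': array([-0.07591667,  0.67385782,  0.69427334]), 'wrist_torque': array([-0.03045856,  0.05735701,  0.01398406]), 'grip_width': 0.08687571676430524}
scene {'intrinsics': [[460.2347, 0.0, 335.4972], [0.0, 460.2347, 196.0284], [0.0, 0.0, 1.0]], 'world_from_camera': [[-0.6485, -0.4103, 0.6412, 1.2542], [0.761, -0.3694, 0.5332, 0.6045], [0.0181, 0.8338, 0.5518, 0.7629], [0.0, 0.0, 0.0, 1.0]]}
top {'intrinsics': [[385.0769, 0.0, 318.1828], [0.0, 385.0769, 205.322], [0.0, 0.0, 1.0]], 'world_from_camera': [[0.0188, 0.9996, -0.0206, 0.5053], [-0.9997, 0.0185, -0.0173, -0.0271], [-0.0169, 0.0209, 0.9996, 0.9469], [0.0, 0.0, 0.0, 1.0]]}
wrist {'intrinsics': [[332.878, 0.0, 320.618], [0.0, 332.878, 200.4557], [0.0, 0.0, 1.0]], 'T_tool_cam': [[-0.0006, 0.2651, -0.9642, -0.1539], [0.0003, 0.9642, 0.2651, 0.0713], [1.0, -0.0001, -0.0006, 0.0], [0.0, 0.0, 0.0, 1.0]]}
```

View pics/a_scene.png

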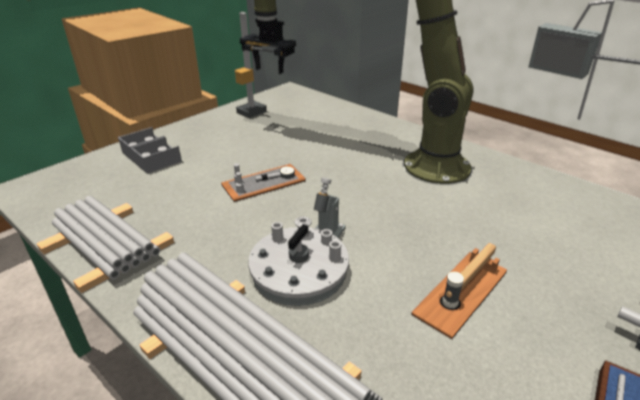

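View pics/a_top.png

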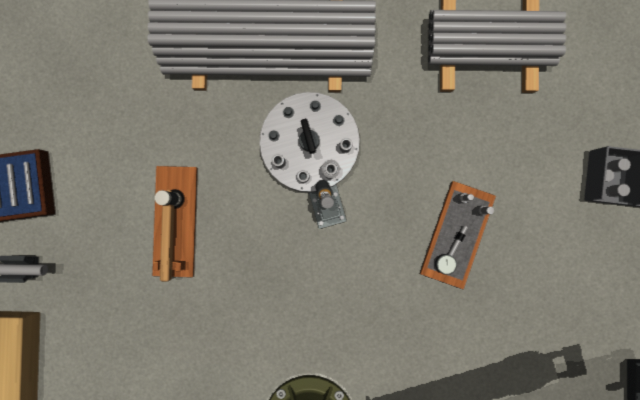

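View pics/a_wrist.png

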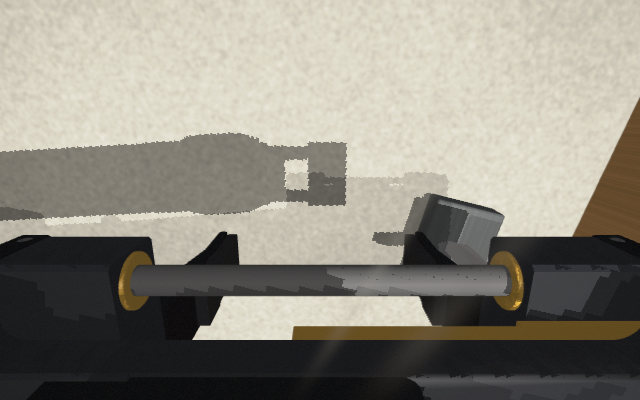

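```bash
python3 - <<'E'
import cv2
t=cv2.imread("pics/a_top.png"); s=cv2.imread("pics/a_scene.png")
def c(im,x0,x1,y0,y1,k,n): cv2.imwrite("pics/"+n,cv2.resize(im[y0:y1,x0:x1],None,fx=k,fy=k,interpolation=cv2.INTER_CUBIC))
c(t,250,370,85,235,4,"b1.png"); c(t,145,205,160,290,4.5,"b2.png"); c(s,240,360,170,305,4.4,"b3.png"); c(s,405,515,235,340,5,"b4.png")
E
```

```text
(no output)
```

View pics/b1.png

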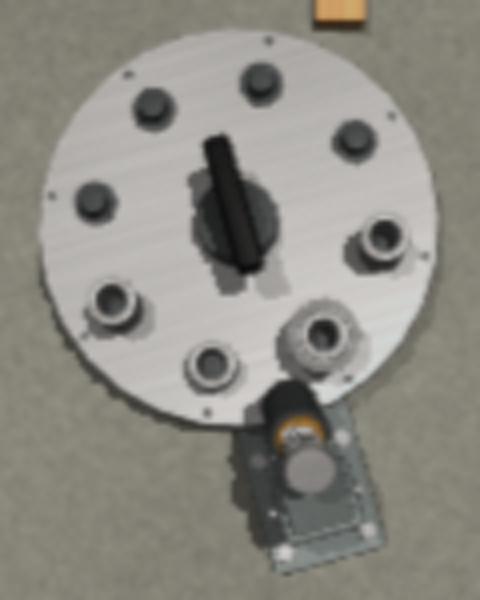

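View pics/b2.png

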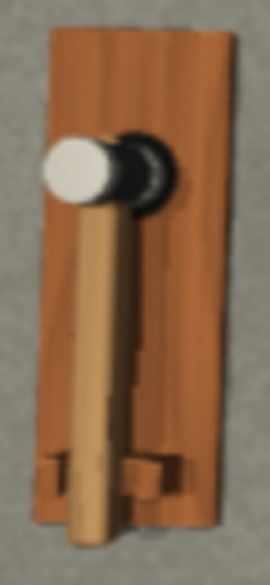

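View pics/b3.png

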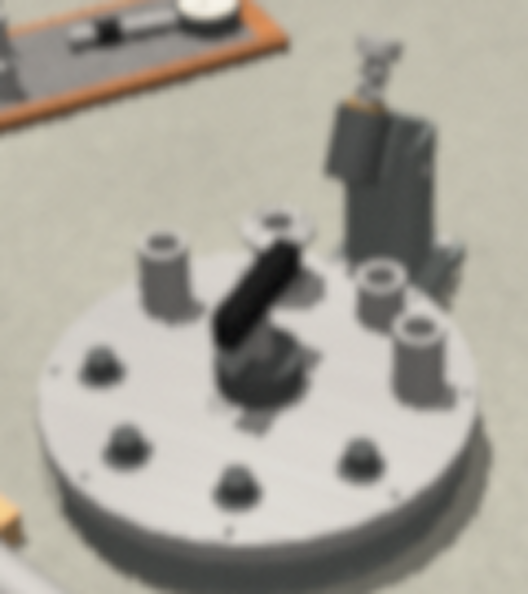

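View pics/b4.png

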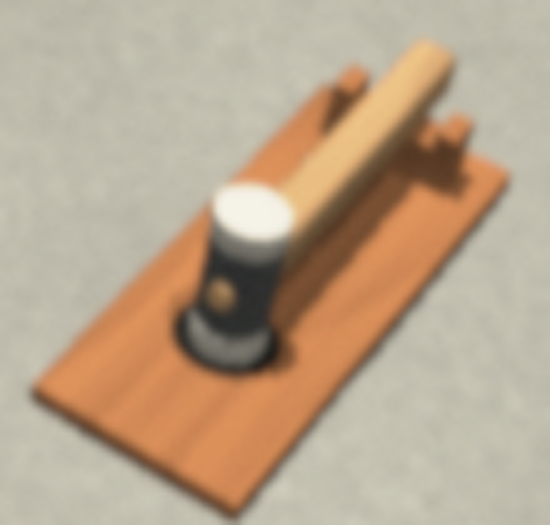

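```bash
cat > h.py <<'E'
import numpy as np, pickle
from scipy.spatial.transform import Rotation as R
from scipy.optimize import least_squares
def proj(P,K,T):
    P=np.atleast_2d(P); c=(P-T[:3,3])@T[:3,:3]
    u=K[0,0]*c[:,0]/-c[:,2]+K[0,2]; v=K[1,1]*-c[:,1]/-c[:,2]+K[1,2]
    return np.c_[u,v]
def ray(px,K,T):
    px=np.atleast_2d(px); d=np.c_[(px[:,0]-K[0,2])/K[0,0],-(px[:,1]-K[1,2])/K[1,1],-np.ones(len(px))]
    return T[:3,3],d@T[:3,:3].T
def atz(px,z,K,T):
    o,d=ray(px,K,T); return o+d*((z-o[2])/d[:,2:3])
def tri(obs): # list of (px,K,T)
    A=[];b=[]
    for px,K,T in obs:
        o,d=ray(px,K,T); d=d[0]/np.linalg.norm(d[0]); M=np.eye(3)-np.outer(d,d); A.append(M); b.append(M@o)
    A=np.vstack(A); b=np.hstack(b); x,r,_,_=np.linalg.lstsq(A,b,rcond=None); return x,np.linalg.norm(A@x-b)
def cam(d,o=None):
    K=d["intrinsics"]
    if "world_from_camera" in d: return K,d["world_from_camera"]
    return K,tool(o)@d["T_tool_cam"]
def tool(o):
    T=np.eye(4); T[:3,:3]=R.from_euler("xyz",o["tool_rot"],degrees=True).as_matrix(); T[:3,3]=o["tool_pos"]; return T
E
cat > m1.py <<'E'
from h import *
t=cam(pickle.load(open("a_top.pkl","rb"))[0]); s=cam(pickle.load(open("a_scene.pkl","rb"))[0])
ct=lambda x,y:(250+x/4-.375,85+y/4-.375); cs=lambda x,y:(240+x/4.4-.4,170+y/4.4-.4)
# index k: angle phi+45k ; k=0 flanged, k=-1 short, -2 plain_left ; k=1 plain right
T={-2:(ct(111,301),.091),-1:(ct(211,363),.076),0:(ct(323,336),.091),1:(ct(384,238),.091),2:(ct(356,136),.06),3:(ct(261,77),.06),4:(ct(155,102),.06),5:(ct(96,198),.06)}
S={1:(cs(161,243),.091),0:(cs(278,222),.091),-1:(cs(380,275),.076),-2:(cs(418,326),.091),2:(cs(101,357),.06),3:(cs(127,437),.06),4:(cs(237,478),.06),5:(cs(361,451),.06)}
def P(p,k,z): a=p[2]+k*np.pi/4; return [p[0]+.085*np.cos(a),p[1]+.085*np.sin(a),z]
for nm,D,c in (("top",[(T,t)],0),("scene",[(S,s)],0),("both",[(T,t),(S,s)],0)):
    def f(p): return np.concatenate([(proj(P(p,k,z),*cc)[0]-px) for DD,cc in D for k,(px,z) in DD.items()])
    r=least_squares(f,[.65,-.01,np.radians(180+37)]); print(nm,r.x[:2],np.degrees(r.x[2]),np.sqrt(np.mean(r.fun**2)))
c=r.x
h,e=tri([(ct(310,468),*t),(cs(378,42),*s)]); print("head",h,e, "dir deg",np.degrees(np.arctan2(*(c[:2]-h[:2])[::-1])),"dist",np.linalg.norm(c[:2]-h[:2]))
q=atz([ct(280,572),ct(385,545),ct(285,552),ct(369,530),ct(342,437)],.01,*t); print(q); 
print("col yaw", np.degrees(np.arctan2(*(q[0]-q[1])[:2][::-1]))-90, np.degrees(np.arctan2(*(q[2]-q[3])[:2][::-1]))-90, np.degrees(np.arctan2(*(q[4]-q[3])[:2][::-1])))
b=atz([ct(216,143),ct(248,266)],.119,*t); print("bar",b,np.degrees(np.arctan2(*(b[0]-b[1])[:2][::-1])),np.linalg.norm(b[0]-b[1]),b.mean(0))
m=lambda x,y:(145+x/4.5-.4,160+y/4.5-.4); ms=lambda x,y:(405+x/5-.4,235+y/5-.4)
h,e=tri([(m(78,170),*t),(ms(254,211),*s)]); print("mallet top",h,e)
h2,e=tri([(m(92,532),*t),(ms(438,45),*s)]); print("handle end topedge",h2,e)
print("at z .088",atz([m(78,170)],.088,*t),atz([ms(254,211)],.088,*s))
hh=atz([m(100,215),m(92,540)],.063,*t);print("handle dir",np.degrees(np.arctan2(*(hh[0]-hh[1])[:2][::-1])),hh)
bb=atz([m(52,30),m(235,33),m(218,525),m(35,522)],.012,*t);print("board",bb,np.degrees(np.arctan2(*(bb[0]-bb[3])[:2][::-1])),np.degrees(np.arctan2(*(bb[1]-bb[2])[:2][::-1])))
E
python3 m1.py
```

```text
top [0.67398478 0.01224765] 216.3273786668776 0.3328299303519696
scene [0.67685254 0.01559165] 217.08262322155326 0.2957366864418173
both [0.67478548 0.01327122] 216.64698689526793 0.6301407667679672
head [ 0.52901926 -0.03162052  0.17382795] 6.887483761007634e-05 dir deg 17.11730216323755 dist 0.15252232378226452
[[ 0.47045514 -0.01546475  0.01      ]
 [ 0.48807017 -0.07890728  0.01      ]
 [ 0.48265628 -0.0182759   0.01      ]
 [ 0.49698875 -0.06904283  0.01      ]
 [ 0.55322406 -0.05164261  0.01      ]]
col yaw 15.517494155760303 15.765377901487213 17.19300896134945
bar [[0.70544341 0.02210792 0.119     ]
 [0.63904154 0.00352786 0.119     ]] 15.632270637671187 0.06895235420207066 [0.67224248 0.01281789 0.119     ]
mallet top [0.53417289 0.34048234 0.08603166] 0.0006687271181005219
handle end topedge [0.34804634 0.34086213 0.06182593] 0.004289699733371022
at z .088 [[0.53436985 0.33921964 0.088     ]] [[0.53584524 0.34155389 0.088     ]]
handle dir 0.13234002490893473 [[0.51230204 0.33787351 0.063     ]
 [0.3459846  0.33748935 0.063     ]]
board [[0.61296693 0.38798456 0.012     ]
 [0.61301117 0.28772431 0.012     ]
 [0.3463546  0.29018192 0.012     ]
 [0.34582368 0.38986626 0.012     ]] -0.4035722325492027 -0.5280460125645141
```

```bash
cat > go.py <<'E'
import sys
from h import *
from cell import telemetry
def down(yawjaw, tilt=None):
    # tool x down, z at yaw jaw
    z=np.array([np.cos(yawjaw),np.sin(yawjaw),0]); x=np.array([0,0,-1.]); return np.c_[x,np.cross(z,x),z]
def rel(p,Rm):
    o=telemetry.get_obs(); T=tool(o)
    off=T[:3,:3].T@(np.array(p)-T[:3,3]); rv=R.from_matrix(T[:3,:3].T@Rm).as_rotvec()
    print("t",round(o["time_s"],3),"pos",o["tool_pos"].round(4),"off",off.round(4),"ang",rv.round(4),"rows",np.linalg.norm(off)/.0625,np.degrees(np.linalg.norm(rv))/10.7)
E
python3 - <<'E'
from go import *
T=tool(telemetry.get_obs()); print(T.round(3))
for a in (105.6,-74.4): rel([.674,.0135,.20],down(np.radians(a)))
E
```

```text
[[-0.     0.969  0.246  0.16 ]
 [ 0.001  0.246 -0.969 -0.63 ]
 [-1.    -0.    -0.001  0.23 ]
 [ 0.     0.     0.     1.   ]]
t 0.15 pos [ 0.1599 -0.6296  0.2297] off [ 0.0304  0.6566 -0.4966] ang [3.1182e+00 1.0000e-04 2.3000e-03] rows 13.181654461921736 16.697103799078775
t 0.15 pos [ 0.1599 -0.6296  0.2297] off [ 0.0304  0.6566 -0.4966] ang [-0.0234 -0.0015  0.0001] rows 13.181654461921736 0.1255816196121507
```

>>> drive_tool(offset=[[0.005, 0.656, -0.496], [0.005, 0.656, -0.496], [0.005, 0.656, -0.496], [0.005, 0.656, -0.496], [0.005, 0.656, -0.496], [0.005, 0.656, -0.496], [0.005, 0.656, -0.496], [0.005, 0.656, -0.496], [0.005, 0.656, -0.496], [0.005, 0.656, -0.496]], angular=[[-0.023, 0, 0], [-0.023, 0, 0], [-0.023, 0, 0], [-0.023, 0, 0], [-0.023, 0, 0], [-0.023, 0, 0], [-0.023, 0, 0], [-0.023, 0, 0], [-0.023, 0, 0], [-0.023, 0, 0]])

```text
time_s: 1.4
tool_pos: [0.551, -0.1403, 0.2266]
tool_rot: [-176.4, 89.9, 109.1]
force: [1.3, -0.0, 0.5]
grip_width: 0.0872
```

```bash
python3 - <<'E'
from go import *
print(telemetry.get_obs()["qpos"])
rel([.674,.0135,.20],down(np.radians(-74.4)))
E
```

```text
[ 39.15233851  10.77611208 -31.05523771  94.41343154   5.6436611
  76.41590124 -67.24454135]
t 1.4 pos [ 0.551  -0.1403  0.2266] off [ 0.0267  0.1597 -0.1152] ang [-0.001  -0.001   0.0001] rows 3.1793307739998093 0.0075452210904860505
```

>>> drive_tool(offset=[[0.026, 0.16, -0.115], [0.026, 0.16, -0.115], [0.026, 0.16, -0.115], [0.026, 0.16, -0.115], [0.026, 0.16, -0.115]], angular=[[-0.001, 0, 0], [-0.001, 0, 0], [-0.001, 0, 0], [-0.001, 0, 0], [-0.001, 0, 0]])

```text
time_s: 2.02
tool_pos: [0.6741, 0.0142, 0.1998]
tool_rot: [-134.7, 89.9, 151.0]
force: [-0.8, -0.5, 0.7]
grip_width: 0.0869
```

```bash
cat > snap.py <<'E'
import sys,cv2,pickle
from cell import telemetry, vision
def snap(n,tag):
    o=telemetry.get_obs(); d=vision.read_camera(n)
    cv2.imwrite(f"pics/{tag}.png",d["pixels"][:,:,::-1]); pickle.dump((d,o),open(f"{tag}.pkl","wb")); return o
if __name__=="__main__":
    o=snap(sys.argv[1],sys.argv[2]); print(o["time_s"],o["tool_pos"].round(4),o["tool_rot"].round(2),o["qpos"].round(1))
E
python3 snap.py wrist c1
```

```text
2.025 [0.6741 0.0142 0.1998] [-134.74   89.87  150.96] [ 21.7  25.9 -34.5  80.6  14.6  78.  -87.4]
```

View pics/c1.png

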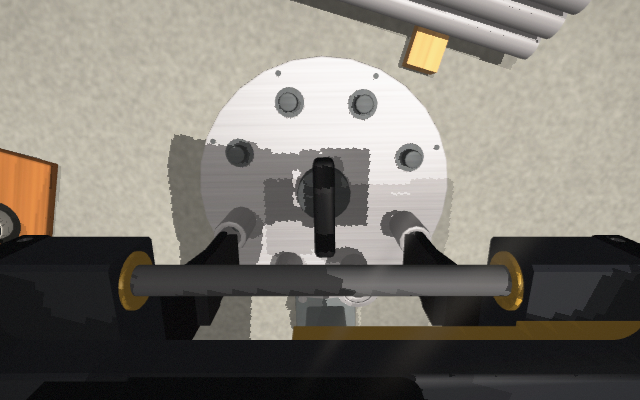

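>>> drive_tool(offset=[[0.05, 0, 0], [0.102, 0, 0], [0.102, 0, 0]], angular=[[0, 0, 0], [0, 0, 0], [0, 0, 0]])

```text
time_s: 2.45
tool_pos: [0.6699, 0.0084, 0.0944]
tool_rot: [-92.9, 89.4, -167.6]
force: [-0.6, -0.7, 0.6]
grip_width: 0.0869
```

>>> drive_tool(offset=[[0, 0, 0], [0, 0, 0], [0, 0, 0], [0, 0, 0], [0, 0, 0], [0, 0, 0]], angular=[[0, 0, 0], [0, 0, 0], [0, 0, 0], [0, 0, 0], [0, 0, 0], [0, 0, 0]], fingers=1, squeeze=15)

```text
time_s: 3.2
tool_pos: [0.6699, 0.0085, 0.0944]
tool_rot: [-93.2, 89.4, -167.8]
force: [0.2, -1.0, -0.7]
grip_width: 0.035
```

```bash
python3 snap.py top c2; python3 snap.py wrist c3
```

```text
3.2 [0.6699 0.0085 0.0944] [ -93.16   89.4  -167.78] [ 21.4  30.2 -33.   87.4  17.2  68.2 -89.3]
3.25 [0.6699 0.0085 0.0943] [ -93.12   89.4  -167.74] [ 21.4  30.2 -33.   87.4  17.2  68.2 -89.3]
```

View pics/c3.png

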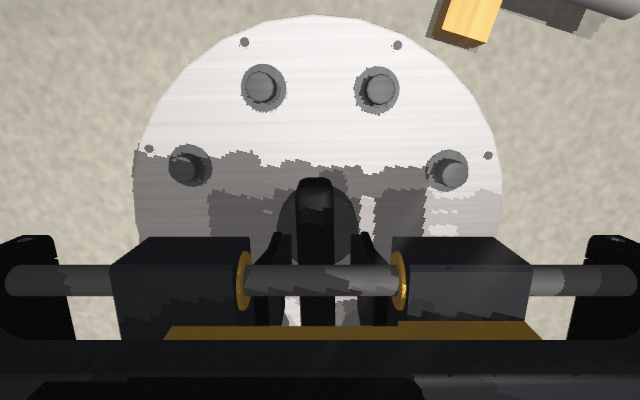

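>>> drive_tool(offset=[[0, 0.005, -0.0045], [0, 0.005, -0.0045], [0, 0.005, -0.0045], [0, 0.005, -0.0045], [0, 0.005, -0.0045]], angular=[[0, 0, 0], [0, 0, 0], [0, 0, 0], [0, 0, 0], [0, 0, 0]], fingers=1)

```text
time_s: 3.92
tool_pos: [0.6733, 0.0116, 0.094]
tool_rot: [-78.9, 89.3, -153.6]
force: [-2.3, -5.2, 1.8]
grip_width: 0.0162
```

```bash
python3 - <<'E'
from go import *
o=telemetry.get_obs(); T=tool(o); print(o["grip_width"]); print(T.round(4)); print("jaw yaw",np.degrees(np.arctan2(T[1,2],T[0,2])))
E
```

```text
0.01616792801336669
[[-0.0115  0.9645  0.2639  0.6733]
 [-0.0057  0.2638 -0.9646  0.0116]
 [-0.9999 -0.0126  0.0025  0.094 ]
 [ 0.      0.      0.      1.    ]]
jaw yaw -74.70042127082392
```

>>> drive_tool(offset=[[0, 0, 0], [0, 0, 0], [0, 0, 0], [0, 0, 0], [0, 0, 0], [0, 0, 0]], angular=[[0.09, 0, 0], [0.18, 0, 0], [0.27, 0, 0], [0.354, 0, 0], [0.354, 0, 0], [0.354, 0, 0]])

```text
time_s: 4.68
tool_pos: [0.6732, 0.0117, 0.094]
tool_rot: [-59.2, 89.2, -154.1]
force: [-1.0, -0.7, -0.1]
grip_width: 0.0158
```

```bash
python3 snap.py scene d2; python3 snap.py top d1; python3 - <<'E'
import cv2
t=cv2.imread("pics/d1.png"); s=cv2.imread("pics/d2.png")
def c(im,x0,x1,y0,y1,k,n): cv2.imwrite("pics/"+n,cv2.resize(im[y0:y1,x0:x1],None,fx=k,fy=k,interpolation=cv2.INTER_CUBIC))
c(t,250,370,85,235,4,"d1c.png"); c(s,240,360,170,305,4.4,"d2c.png")
E
```

```text
4.675 [0.6732 0.0117 0.094 ] [ -59.24   89.24 -154.14] [  18.2   29.8  -29.1   86.9   15.4   68.  -108.6]
4.725 [0.6732 0.0117 0.094 ] [ -59.43   89.24 -154.35] [  18.2   29.8  -29.1   86.9   15.4   68.  -108.6]
```

View pics/d1c.png

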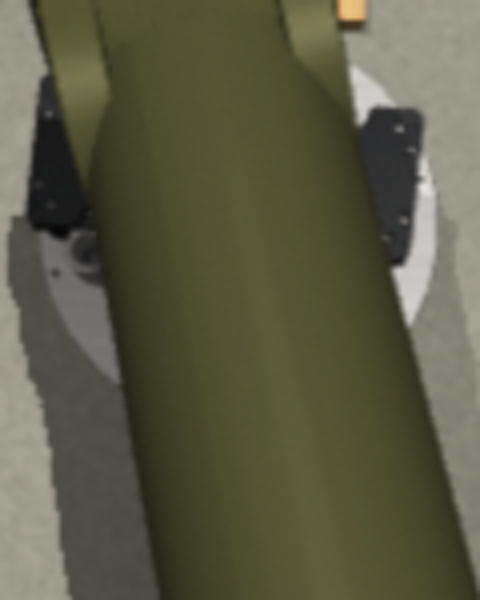

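View pics/d2c.png

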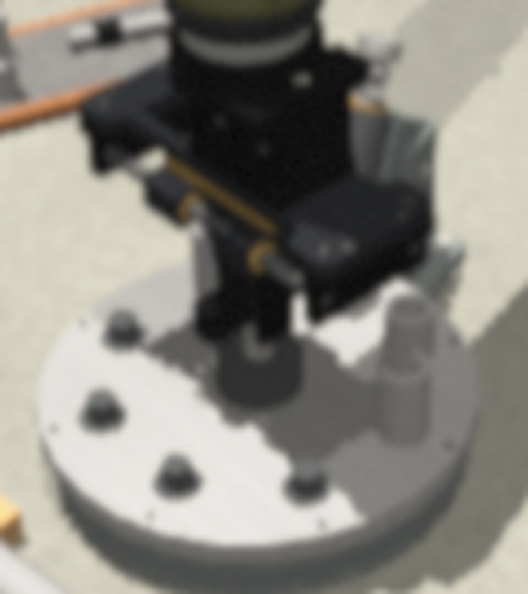

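```bash
cat > m2.py <<'E'
from h import *
s=cam(pickle.load(open("a_scene.pkl","rb"))[0]); cs=lambda x,y:(240+x/4.4-.4,170+y/4.4-.4)
A={2:(101,357),3:(127,437),4:(237,478),5:(361,451)}; B={2:(123,319),3:(101,402),4:(177,468),5:(306,477)}
for D in (A,B):
    def f(p): return np.concatenate([proj([.67685+.085*np.cos(p[0]+k*np.pi/4),.01559+.085*np.sin(p[0]+k*np.pi/4),.06],*s)[0]-cs(*px) for k,px in D.items()])
    r=least_squares(f,[3.6]);print(np.degrees(r.x),np.sqrt(np.mean(r.fun**2)))
E
python3 m2.py
```

```text
[216.99922269] 0.29178672473364364
[195.49783421] 0.6082296237376955
```

>>> drive_tool(offset=[[0, 0, 0], [0, 0, 0], [0, 0, 0], [0, 0, 0], [-0.05, 0, 0], [-0.11, 0, 0], [-0.17, 0, 0], [-0.17, 0, 0]], angular=[[0, 0, 0], [0, 0, 0], [0, 0, 0], [0, 0, 0], [0, 0, 0], [0, 0, 0], [0, 0, 0], [0, 0, 0]], fingers=-1)

```text
time_s: 5.78
tool_pos: [0.678, 0.0136, 0.2709]
tool_rot: [0.8, 89.7, -94.1]
force: [1.3, 0.5, -0.5]
grip_width: 0.0846
```

```bash
cat >> go.py <<'E'
def axes(x,z):
    x=np.array(x,float);x/=np.linalg.norm(x); z=np.array(z,float); z-=x*(x@z); z/=np.linalg.norm(z); return np.c_[x,np.cross(z,x),z]
E
python3 - <<'E'
from go import *
print(telemetry.get_obs()["qpos"].round(1),telemetry.get_obs()["grip_width"])
ps=np.radians(16.3); n=np.array([-.5*np.cos(ps),-.5*np.sin(ps),.866]); head=np.array([.529,-.0316,.176])
y=np.array([-np.sin(ps),np.cos(ps),0]); jaw=np.cross(y,n)  # x_m dir-> along fixture x up
print("jaw",jaw)
g=head+.038*n+.045*y; tcp=g-.011*n
print("hit TCP",tcp)
rel(tcp+.06*n,axes(-n,jaw)); rel(tcp+.06*n,axes(-n,-jaw))
E
```

```text
[  18.2   23.9  -30.7   74.1   12.2   85.2 -106.2] 0.08455323722720143
jaw [0.83119138 0.24305737 0.5       ]
hit TCP [0.50341263 0.00780224 0.199382  ]
t 5.775 pos [0.678  0.0136 0.2709] off [ 0.0197 -0.2015  0.0315] ang [-1.8888 -0.3433  0.5112] rows 3.27787307294172 10.637757893496795
t 5.775 pos [0.678  0.0136 0.2709] off [ 0.0197 -0.2015  0.0315] ang [1.1725 0.463  0.3109] rows 3.27787307294172 6.95249452064989
```

>>> drive_tool(offset=[[0.02, -0.2, 0.03], [0.02, -0.2, 0.03], [0.02, -0.2, 0.03], [0.02, -0.2, 0.03], [0.02, -0.2, 0.03], [0.02, -0.2, 0.03], [0.02, -0.2, 0.03], [0.02, -0.2, 0.03], [0.02, -0.2, 0.03], [0.02, -0.2, 0.03]], angular=[[-1.89, -0.343, 0.511], [-1.89, -0.343, 0.511], [-1.89, -0.343, 0.511], [-1.89, -0.343, 0.511], [-1.89, -0.343, 0.511], [-1.89, -0.343, 0.511], [-1.89, -0.343, 0.511], [-1.89, -0.343, 0.511], [-1.89, -0.343, 0.511], [-1.89, -0.343, 0.511]])

```text
time_s: 7.02
tool_pos: [0.4952, 0.0069, 0.2194]
tool_rot: [8.4, 67.2, 12.0]
force: [0.4, 0.0, 0.3]
grip_width: 0.0872
```

```bash
python3 - <<'E'
from go import *
o=telemetry.get_obs()
print(o["qpos"].round(1)); print(tool(o).round(3))
ps=np.radians(16.3); n=np.array([-.5*np.cos(ps),-.5*np.sin(ps),.866]); head=np.array([.529,-.0316,.176])
y=np.array([-np.sin(ps),np.cos(ps),0]); jaw=np.cross(y,n)
g=head+.038*n+.045*y; tcp=g-.011*n
rel(tcp+.06*n,axes(-n,jaw))
E
python3 snap.py wrist e1
```

```text
[ 29.8 -17.2 -25.1 122.3 -17.1  52.3  15.9]
[[ 0.38  -0.075  0.922  0.495]
 [ 0.081  0.996  0.048  0.007]
 [-0.922  0.056  0.384  0.219]
 [ 0.     0.     0.     1.   ]]
t 7.025 pos [0.4952 0.0069 0.2194] off [-0.0379 -0.0042 -0.0071] ang [-0.2128 -0.1225  0.0425] rows 0.6199980621959554 1.334525224391413
7.025 [0.4952 0.0069 0.2194] [ 8.35 67.17 12.  ] [ 29.8 -17.2 -25.1 122.3 -17.1  52.3  15.9]
```

View pics/e1.png

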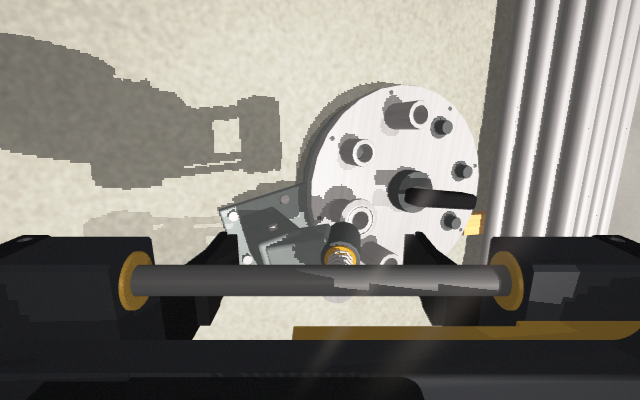

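```bash
cat > plan.py <<'E'
from go import *
L=np.radians(20)
xt=np.array([np.sin(L),0,-np.cos(L)])
Rpick=axes(xt,[0,1,0])
gp=np.array([.490,.339,.050])
E
python3 - <<'E'
from plan import *
rel(gp+.011*xt-.10*xt,Rpick)
E
```

```text
t 7.075 pos [0.4946 0.0049 0.2182] off [ 0.0917  0.3307 -0.0471] ang [-1.5154  0.0951 -0.029 ] rows 5.542717593206196 8.132070046306014
```

>>> drive_tool(offset=[[0.0, 0.1, 0], [0.092, 0.331, -0.047], [0.092, 0.331, -0.047], [0.092, 0.331, -0.047], [0.092, 0.331, -0.047], [0.092, 0.331, -0.047], [0.092, 0.331, -0.047], [0.092, 0.331, -0.047], [0.092, 0.331, -0.047], [0.092, 0.331, -0.047]], angular=[[-0.19, 0.01, 0], [-1.515, 0.095, -0.029], [-1.515, 0.095, -0.029], [-1.515, 0.095, -0.029], [-1.515, 0.095, -0.029], [-1.515, 0.095, -0.029], [-1.515, 0.095, -0.029], [-1.515, 0.095, -0.029], [-1.515, 0.095, -0.029], [-1.515, 0.095, -0.029]])

```text
time_s: 8.32
tool_pos: [0.4596, 0.3393, 0.1329]
tool_rot: [-89.8, 70.0, -0.0]
force: [-0.5, -0.9, 0.1]
grip_width: 0.087
```

```bash
python3 - <<'E'
from plan import *
import cv2; from snap import snap
print(telemetry.get_obs()["qpos"].round(1))
rel(gp+.011*xt-.10*xt,Rpick)
for n in ("wrist","top","scene"): snap(n,"f_"+n)
t=cv2.imread("pics/f_top.png"); s=cv2.imread("pics/f_scene.png")
def c(im,x0,x1,y0,y1,k,n): cv2.imwrite("pics/"+n,cv2.resize(im[y0:y1,x0:x1],None,fx=k,fy=k,interpolation=cv2.INTER_CUBIC))
c(t,250,370,85,235,4,"f1.png"); c(s,240,360,170,305,4.4,"f2.png")
E
```

```text
[  2.1   7.2 -52.7 113.8  27.   51.6  25. ]
t 8.325 pos [0.4596 0.3393 0.1329] off [-0.0007 -0.0002 -0.0003] ang [-0.0035 -0.0003 -0.0003] rows 0.01265286739134167 0.019077032212401507
```

View pics/f1.png

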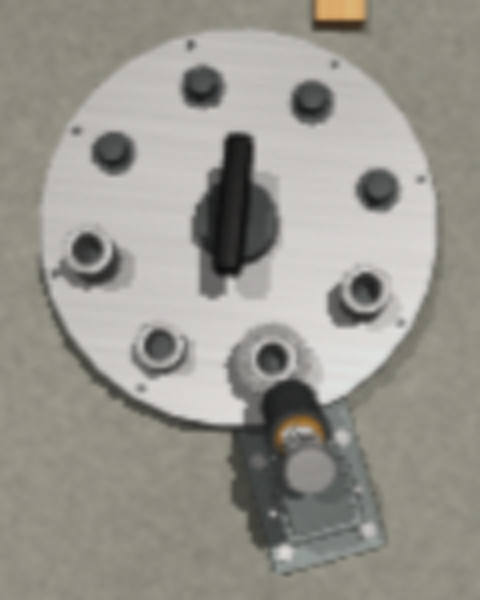

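View pics/f2.png

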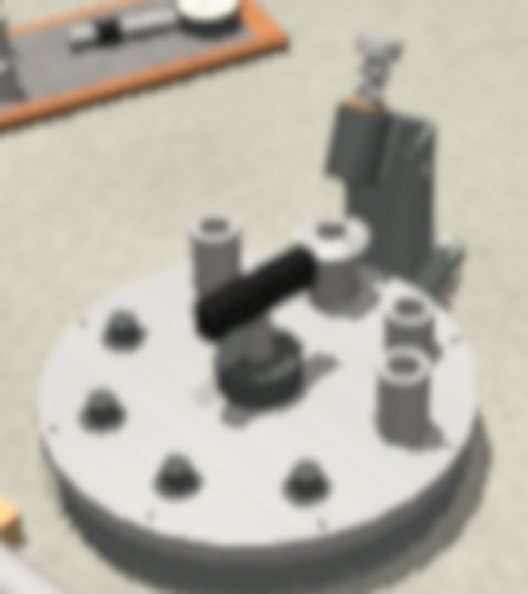

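View pics/f_wrist.png

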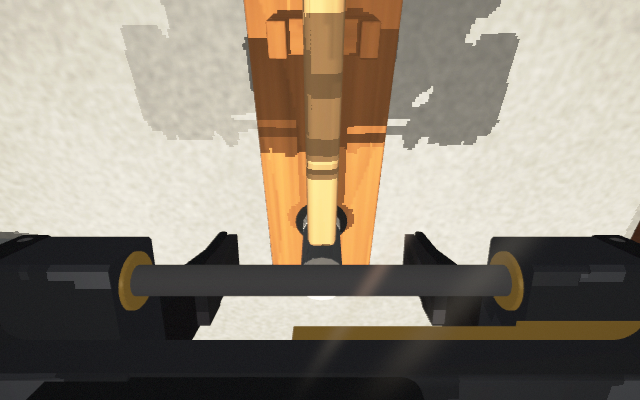

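```bash
cat > m3.py <<'E'
from h import *
t=cam(pickle.load(open("a_top.pkl","rb"))[0]); s=cam(pickle.load(open("a_scene.pkl","rb"))[0])
ct=lambda x,y:(250+x/4-.375,85+y/4-.375); cs=lambda x,y:(240+x/4.4-.4,170+y/4.4-.4)
T={-2:(ct(89,249),.091),-1:(ct(160,344),.076),0:(ct(273,357),.091),1:(ct(365,290),.091),2:(ct(378,184),.06),3:(ct(313,96),.06),4:(ct(204,80),.06),5:(ct(113,146),.06)}
S={1:(cs(216,226),.091),0:(cs(331,231),.091),-1:(cs(410,307),.076),-2:(cs(403,365),.091),2:(cs(123,320),.06),3:(cs(101,400),.06),4:(cs(177,467),.06),5:(cs(306,474),.06)}
def P(p,k,z): a=p[2]+k*np.pi/4; return [p[0]+.085*np.cos(a),p[1]+.085*np.sin(a),z]
hp={"top":(ct(310,468),t),"scene":(cs(378,44),s)}
for nm,D in (("top",[(T,t)]),("scene",[(S,s)]),("both",[(T,t),(S,s)])):
    def f(p): return np.concatenate([(proj(P(p,k,z),*cc)[0]-px) for DD,cc in D for k,(px,z) in DD.items()])
    r=least_squares(f,[.65,-.01,3.42]); print(nm,r.x[:2],np.degrees(r.x[2]),np.sqrt(np.mean(r.fun**2)))
    if nm in hp:
        for z in (.174,.178):
            h=atz([hp[nm][0]],z,*hp[nm][1])[0]; d=r.x[:2]-h[:2]; print("  head",h,"yaw",np.degrees(np.arctan2(d[1],d[0])),np.linalg.norm(d))
E
python3 m3.py
```

```text
top [0.67438922 0.01209435] 195.1094649930495 0.2785343119929302
  head [ 0.5289824  -0.03158244  0.174     ] yaw 16.719034696080463 0.15182492451001672
  head [ 0.52885993 -0.03155937  0.178     ] yaw 16.697416095664433 0.15193558204563848
scene [0.67687576 0.01582222] 195.457909073826 0.3027533060940168
  head [ 0.53086054 -0.0300595   0.174     ] yaw 17.444053348084314 0.15305416163689192
  head [ 0.53577388 -0.02574957  0.178     ] yaw 16.4161596103506 0.1470984506034468
both [0.67500347 0.01330058] 195.27073982644887 0.6150620069976946
```

>>> drive_tool(offset=[[0.04, 0, 0], [0.08, 0, 0], [0.1, 0, 0], [0.1, 0, 0], [0.1, 0, 0]], angular=[[0, 0, 0], [0, 0, 0], [0, 0, 0], [0, 0, 0], [0, 0, 0]])

```text
time_s: 9.1
tool_pos: [0.4942, 0.3397, 0.0403]
tool_rot: [-89.7, 69.9, 0.1]
force: [-0.8, 0.7, -0.4]
grip_width: 0.087
```

>>> drive_tool(offset=[[0, 0, 0], [0, 0, 0], [0, 0, 0], [0, 0, 0], [0, 0, 0], [0, 0, 0], [0, 0, 0], [0, 0, 0]], angular=[[0, 0, 0], [0, 0, 0], [0, 0, 0], [0, 0, 0], [0, 0, 0], [0, 0, 0], [0, 0, 0], [0, 0, 0]], fingers=1, squeeze=45)

```text
time_s: 10.1
tool_pos: [0.4941, 0.3398, 0.0402]
tool_rot: [-89.7, 69.9, 0.1]
force: [-0.2, 0.3, -0.9]
grip_width: 0.0216
```

```bash
python3 - <<'E'
from plan import *
import cv2; from snap import snap
o=snap("wrist","g_w"); print(tool(o).round(4))
snap("scene","g_s"); s=cv2.imread("pics/g_s.png"); cv2.imwrite("pics/g_sc.png",cv2.resize(s[150:350,380:560],None,fx=3,fy=3,interpolation=cv2.INTER_CUBIC))
E
```

```text
[[ 3.431e-01 -9.393e-01  3.000e-03  4.941e-01]
 [ 8.000e-04  3.500e-03  1.000e+00  3.398e-01]
 [-9.393e-01 -3.431e-01  1.900e-03  4.020e-02]
 [ 0.000e+00  0.000e+00  0.000e+00  1.000e+00]]
```

View pics/g_sc.png

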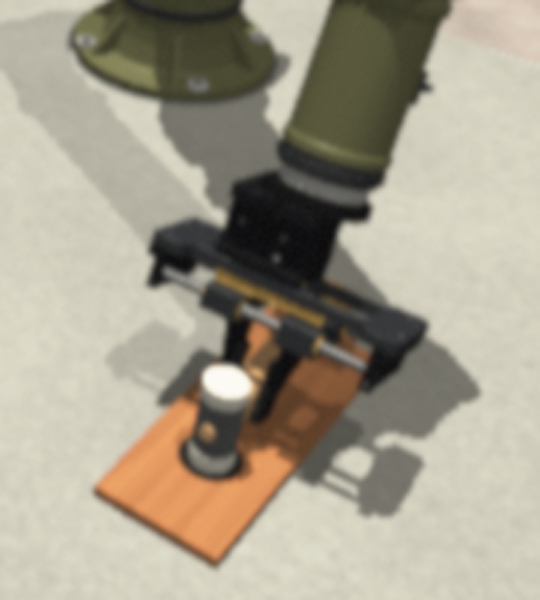

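View pics/g_w.png

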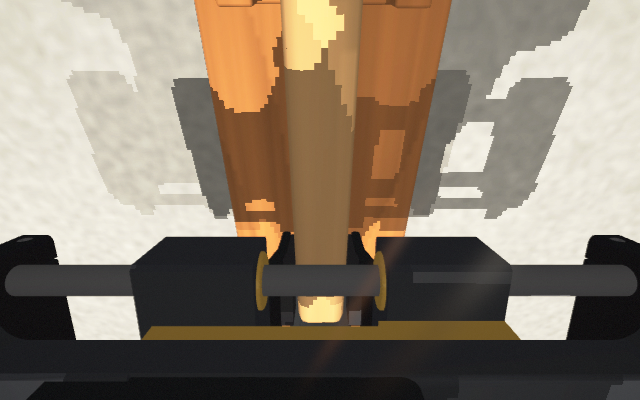

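```bash
cat > plan2.py <<'E'
from plan import *
Tp=np.eye(4); Tp[:3,:3]=np.array([[.3431,-.9393,.003],[.0008,.0035,1],[-.9393,-.3431,.0019]]); Tp[:3,:3]=R.from_matrix(Tp[:3,:3]).as_matrix(); Tp[:3,3]=[.4941,.3398,.0402]
Mp=np.eye(4); Mp[:3,3]=[.5348,.3400,.012]
MT=np.linalg.inv(Mp)@Tp   # tool in mallet
ps=np.radians(16.5); n=np.array([-.5*np.cos(ps),-.5*np.sin(ps),.8660254]); head=np.array([.5295,-.031,.1765])
def M(gap,dx=0,dy=0):
    m=np.eye(4); y=np.array([-np.sin(ps),np.cos(ps),0]); xf=np.cross(y,n)
    m[:3,:3]=np.c_[-xf,-y,n]; m[:3,3]=head+gap*n+dx*xf+dy*y; return m
def Mlev(p,yaw):
    m=np.eye(4); m[:3,:3]=R.from_euler("z",yaw,degrees=True).as_matrix(); m[:3,3]=p; return m
def go(m): T=m@MT; rel(T[:3,3],T[:3,:3])
E
python3 - <<'E'
from plan2 import *
T=M(.05)@MT; print(T.round(3)); T=Mlev([.5348,.34,.25],0)@MT; go(Mlev([.5348,.34,.25],0))
E
```

```text
[[ 0.166  0.945  0.281  0.526]
 [ 0.048  0.276 -0.96  -0.032]
 [-0.985  0.173  0.     0.265]
 [ 0.     0.     0.     1.   ]]
t 10.2 pos [0.4941 0.3397 0.0402] off [-0.2235 -0.0816  0.0005] ang [-0.0001 -0.     -0.0001] rows 3.80778232827848 0.0005754655778460601
```

>>> drive_tool(offset=[[-0.02, -0.0073, 0], [-0.06, -0.022, 0], [-0.11, -0.04, 0], [-0.165, -0.06, 0], [-0.2235, -0.0816, 0], [-0.2235, -0.0816, 0]], angular=[[0, 0, 0], [0, 0, 0], [0, 0, 0], [0, 0, 0], [0, 0, 0], [0, 0, 0]])

```text
time_s: 10.95
tool_pos: [0.4957, 0.3413, 0.2836]
tool_rot: [-89.0, 69.5, 0.8]
force: [-0.1, 0.4, -3.6]
grip_width: 0.0217
```

```bash
python3 - <<'E'
from plan2 import *
import cv2; from snap import snap
o=snap("scene","i_s"); s=cv2.imread("pics/i_s.png"); cv2.imwrite("pics/i_sc.png",cv2.resize(s[60:280,360:580],None,fx=2.7,fy=2.7,interpolation=cv2.INTER_CUBIC)); print(o["qpos"].round(1),o["grip_width"])
# waypoint: over approach, level, half yaw and full yaw
m=M(.09); 
go(Mlev([.5348,.20,.27],-90)); go(Mlev(m[:3,3]+[0,0,.03],-163.5))
E
```

```text
[  8.9   2.  -55.   99.6  17.7  65.5  38.5] 0.021723621495681744
t 11.0 pos [0.4943 0.3397 0.2798] off [-0.0035 -0.0446 -0.0988] ang [ 1.4739  0.5412 -0.0019] rows 1.7360092580738022 8.407752754170883
t 11.0 pos [0.4943 0.3397 0.2798] off [-0.0207 -0.0421 -0.3716] ang [ 2.6786  0.9822 -0.0064] rows 5.992137611694772 15.276904070968714
```

View pics/i_sc.png

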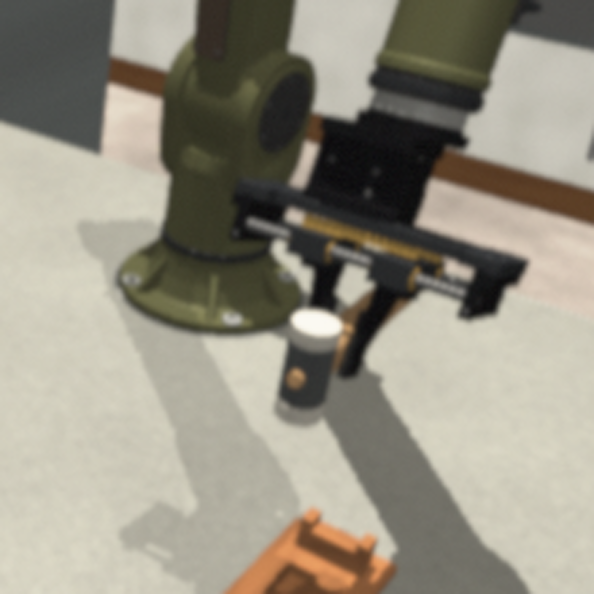

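>>> drive_tool(offset=[[0, -0.005, -0.012], [0, -0.01, -0.025], [0, -0.015, -0.037], [0, -0.02, -0.05], [0, -0.025, -0.062], [0, -0.03, -0.075], [-0.003, -0.04, -0.09], [-0.0035, -0.045, -0.1], [-0.0035, -0.045, -0.1]], angular=[[0.175, 0.064, 0], [0.35, 0.128, 0], [0.525, 0.193, 0], [0.7, 0.257, 0], [0.875, 0.321, 0], [1.05, 0.385, 0], [1.225, 0.45, 0], [1.4, 0.514, 0], [1.474, 0.541, -0.002]])

```text
time_s: 12.12
tool_pos: [0.5355, 0.2378, 0.2948]
tool_rot: [-90.3, 69.8, -90.8]
force: [-0.3, -0.5, -4.1]
grip_width: 0.0216
```

```bash
python3 - <<'E'
from plan2 import *
o=telemetry.get_obs(); print(o["qpos"].round(1),o["grip_width"])
m=M(.09); 
go(Mlev(m[:3,3]+[0,0,.03],-163.5))
E
```

```text
[ -4.9  22.2 -42.4  78.6  28.6  99.6 -46.4] 0.02163314094309362
t 12.125 pos [0.5355 0.2378 0.2948] off [ 0.0765 -0.2594 -0.0079] ang [1.2002 0.4365 0.0024] rows 4.329423044345152 6.83883134129707
```

>>> drive_tool(offset=[[0.0, -0.03, 0], [0.03, -0.075, -0.001], [0.045, -0.115, -0.002], [0.06, -0.155, -0.003], [0.068, -0.195, -0.005], [0.0765, -0.235, -0.007], [0.0765, -0.259, -0.008], [0.0765, -0.259, -0.008]], angular=[[0.17, 0.062, 0], [0.34, 0.124, 0], [0.51, 0.185, 0], [0.68, 0.247, 0], [0.85, 0.309, 0], [1.02, 0.371, 0.001], [1.2, 0.4365, 0.002], [1.2, 0.4365, 0.002]])

```text
time_s: 13.12
tool_pos: [0.525, -0.0362, 0.3101]
tool_rot: [-89.4, 69.7, -163.5]
force: [0.8, 0.1, -4.2]
grip_width: 0.0216
```

```bash
python3 - <<'E'
from plan2 import *
o=telemetry.get_obs(); print(o["qpos"].round(1),o["grip_width"])
go(M(.05))
E
```

```text
[ 16.4  18.4 -24.4  78.1  10.7 105.2 -81.4] 0.021594847549984773
t 13.125 pos [ 0.525  -0.0362  0.3101] off [ 0.042   0.0175 -0.0041] ang [-0.0076  0.003   0.5277] rows 0.7313583958176822 2.8260893792064907
```

>>> drive_tool(offset=[[0.01, 0.005, -0.001], [0.02, 0.01, -0.002], [0.03, 0.014, -0.003], [0.042, 0.0175, -0.004], [0.042, 0.0175, -0.004], [0.042, 0.0175, -0.004]], angular=[[-0.002, 0.001, 0.13], [-0.004, 0.002, 0.26], [-0.006, 0.003, 0.4], [-0.0076, 0.003, 0.528], [-0.0076, 0.003, 0.528], [-0.0076, 0.003, 0.528]])

```text
time_s: 13.88
tool_pos: [0.5262, -0.031, 0.2646]
tool_rot: [90.0, 80.1, 16.4]
force: [-0.2, 0.4, -3.0]
grip_width: 0.0218
```

```bash
python3 - <<'E'
from plan2 import *
import cv2; from snap import snap
o=telemetry.get_obs(); print(o["qpos"].round(1),o["grip_width"],o["force"],tool(o).round(4))
go(M(.05))
snap("scene","j_s"); snap("top","j_t")
s=cv2.imread("pics/j_s.png"); cv2.imwrite("pics/j_sc.png",cv2.resize(s[70:290,240:440],None,fx=2.7,fy=2.7,interpolation=cv2.INTER_CUBIC)); 
s=cv2.imread("pics/j_t.png"); cv2.imwrite("pics/j_tc.png",cv2.resize(s[85:235,250:400],None,fx=4,fy=4,interpolation=cv2.INTER_CUBIC)); 
E
```

```text
[ 26.9  -3.8 -22.9 104.4  -5.2  70.  -68.3] 0.021784131765098236 [-0.22643908  0.3762653  -2.97180468] [[ 0.1643  0.9451  0.2826  0.5262]
 [ 0.0484  0.2784 -0.9592 -0.031 ]
 [-0.9852  0.1712  0.      0.2646]
 [ 0.      0.      0.      1.    ]]
t 13.875 pos [ 0.5262 -0.031   0.2646] off [-0.0001 -0.0007  0.0007] ang [ 0.0021 -0.0005  0.0013] rows 0.015597335778088708 0.013272114780620724
```

View pics/j_sc.png

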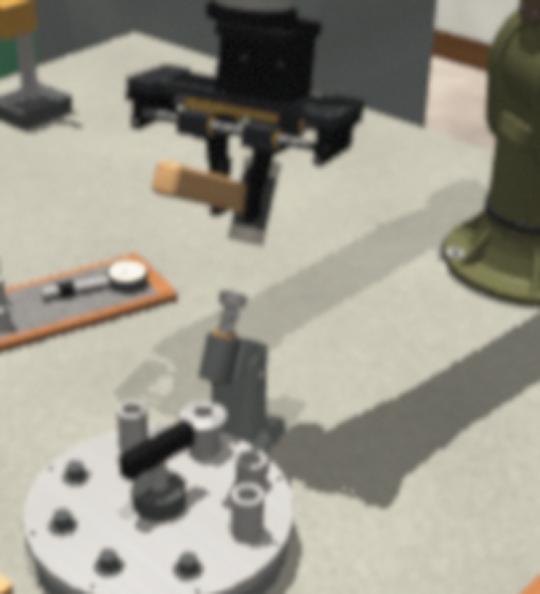

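View pics/j_tc.png

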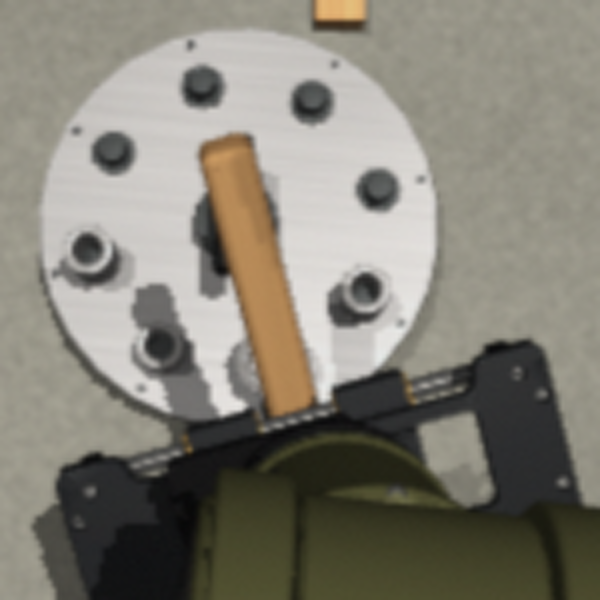

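>>> drive_tool(offset=[[0.015, 0.0055, 0], [0.03, 0.011, 0], [0.035, 0.0128, 0], [0.035, 0.0128, 0]], angular=[[0, 0, 0], [0, 0, 0], [0, 0, 0], [0, 0, 0]])

```text
time_s: 14.48
tool_pos: [0.5449, -0.0255, 0.2319]
tool_rot: [90.4, 80.1, 16.9]
force: [0.4, 0.2, -2.4]
grip_width: 0.0218
```

```bash
cat > chk.py <<'E'
from plan2 import *
def st():
    o=telemetry.get_obs(); T=tool(o); m=T@np.linalg.inv(MT); d=m[:3,3]-head
    y=np.array([-np.sin(ps),np.cos(ps),0]); xf=np.cross(y,n)
    print("t",round(o["time_s"],3),"gap",round(d@n*1e3,2),"dx",round(d@xf*1e3,2),"dy",round(d@y*1e3,2),"ang",round(np.degrees(np.arccos(m[:3,2]@n)),2),"F",o["force"].round(2),"Fn",round(o["force"]@n,2),"grip",o["grip_width"])
    return m
E
python3 - <<'E'
from chk import *
m=st(); st()
import cv2; from snap import snap
snap("scene","k_s"); s=cv2.imread("pics/k_s.png"); cv2.imwrite("pics/k_sc.png",cv2.resize(s[130:220,280:370],None,fx=6.5,fy=6.5,interpolation=cv2.INTER_CUBIC))
d=pickle.load(open("k_s.pkl","rb"))[0]; K=cam(d)
pts=[m[:3,3],m[:3,3]+.076*m[:3,2],head]
print((proj(pts,*K)-[280,130])*6.5)
E
```

```text
t 14.475 gap 11.69 dx 1.12 dy 0.72 ang 0.17 F [ 0.42  0.24 -2.42] Fn -2.33 grip 0.021809071528470465
t 14.475 gap 11.69 dx 1.12 dy 0.72 ang 0.17 F [ 0.42  0.24 -2.42] Fn -2.33 grip 0.021809071528470465
[[303.76193033 284.52114604]
 [347.25596701  85.86629301]
 [296.37077278 314.46349798]]
```

View pics/k_sc.png

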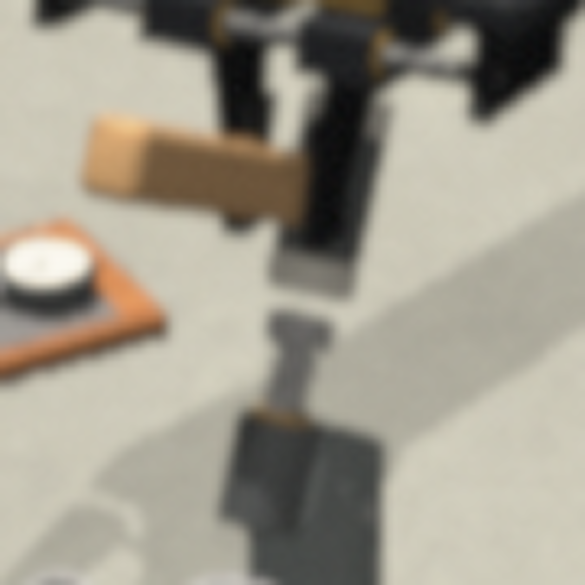

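>>> drive_tool(offset=[[0.0038, 0.0014, 0], [0.0075, 0.0027, 0], [0.0075, 0.0027, 0], [0.0094, 0.0034, 0], [0.0094, 0.0034, 0]], angular=[[0, 0, 0], [0, 0, 0], [0, 0, 0], [0, 0, 0], [0, 0, 0]])

```text
time_s: 15.15
tool_pos: [0.5499, -0.0243, 0.2244]
tool_rot: [90.1, 80.1, 16.5]
force: [-0.9, -0.6, -0.8]
grip_width: 0.0219
```

```bash
python3 -c "
from chk import *
st()"
```

```text
t 15.15 gap 2.53 dx 1.85 dy 0.34 ang 0.09 F [-0.87 -0.55 -0.78] Fn -0.18 grip 0.021881670540377353
```

>>> drive_tool(offset=[[0.0014, 0.0005, 0], [0.0014, 0.0005, 0], [0.0014, 0.0005, 0]], angular=[[0, 0, 0], [0, 0, 0], [0, 0, 0]])

```text
time_s: 15.52
tool_pos: [0.5506, -0.0241, 0.2233]
tool_rot: [90.1, 80.1, 16.5]
force: [-2.7, 1.1, -1.2]
grip_width: 0.0217
```

```bash
python3 -c "
from chk import *
st()
import cv2; from snap import snap
snap('scene','l_s'); s=cv2.imread('pics/l_s.png'); cv2.imwrite('pics/l_sc.png',cv2.resize(s[130:220,280:370],None,fx=6.5,fy=6.5,interpolation=cv2.INTER_CUBIC)); st()"
```

```text
t 15.525 gap 1.21 dx 1.9 dy 0.34 ang 0.09 F [-2.68  1.1  -1.22] Fn 0.07 grip 0.021737919544716124
t 15.575 gap 1.21 dx 1.92 dy 0.32 ang 0.09 F [-1.95  0.27  0.25] Fn 1.11 grip 0.021442927715028492
```

View pics/l_sc.png

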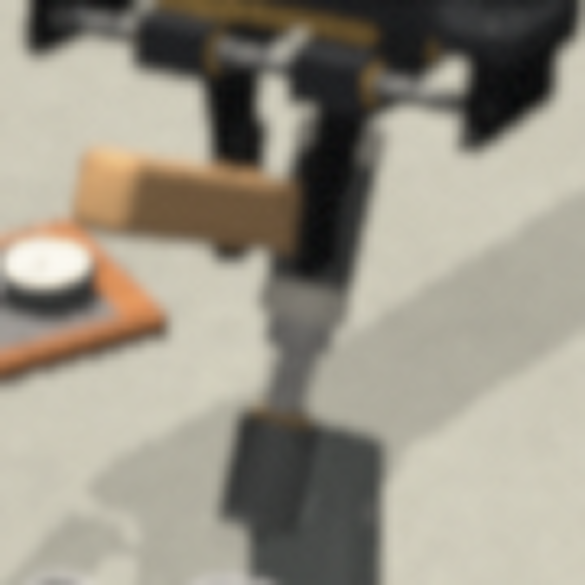

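>>> drive_tool(offset=[[-0.012, -0.0044, 0], [-0.0235, -0.0086, 0], [-0.0235, -0.0086, 0], [-0.0235, -0.0086, 0], [-0.0235, -0.0086, 0]], angular=[[0, 0, 0], [0, 0, 0], [0, 0, 0], [0, 0, 0], [0, 0, 0]])

```text
time_s: 16.2
tool_pos: [0.5385, -0.0276, 0.2445]
tool_rot: [90.2, 80.1, 16.6]
force: [0.2, 0.0, -3.4]
grip_width: 0.0216
```

```bash
python3 - <<'E'
from chk import *
m=st(); 
o=telemetry.get_obs();T=tool(o)
for g in (7,-9):
    Tt=M(g/1e3,.001,0)@MT; print(g,(T[:3,:3].T@(Tt[:3,3]-T[:3,3])).round(4), R.from_matrix(T[:3,:3].T@Tt[:3,:3]).as_rotvec().round(4))
E
```

```text
t 16.2 gap 25.92 dx 1.54 dy 0.49 ang 0.11 F [ 0.25  0.   -3.41] Fn -3.07 grip 0.021574509274597177
7 [0.0179 0.006  0.0005] [ 0.0024 -0.0011  0.0006]
-9 [0.033  0.0115 0.0005] [ 0.0024 -0.0011  0.0006]
```

>>> drive_tool(offset=[[0.0179, 0.006, 0.0005], [0.033, 0.0115, 0.0005], [0.033, 0.0115, 0.0005]], angular=[[0, 0, 0], [0, 0, 0], [0, 0, 0]])

```text
time_s: 16.58
tool_pos: [0.5553, -0.0232, 0.2134]
tool_rot: [90.3, 80.2, 16.8]
force: [-2.8, -1.4, 4.2]
grip_width: 0.0217
```

```bash
python3 -c "
from chk import *
st()"
```

```text
t 16.575 gap -9.64 dx 1.05 dy -0.1 ang 0.17 F [-2.82 -1.35  4.2 ] Fn 5.18 grip 0.02170551597182806
```

>>> drive_tool(offset=[[0.0019, 0.0007, 0], [0.0019, 0.0007, 0]], angular=[[0, 0, 0], [0, 0, 0]])

```text
time_s: 16.82
tool_pos: [0.5561, -0.023, 0.212]
tool_rot: [90.3, 80.2, 16.8]
force: [-3.2, -0.3, 4.8]
grip_width: 0.0212
```

```bash
python3 -c "
from chk import *
st()"
```

```text
t 16.825 gap -11.22 dx 1.08 dy -0.12 ang 0.21 F [-3.23 -0.25  4.76] Fn 5.71 grip 0.021213714064584718
```

>>> drive_tool(offset=[[0.0014, 0.0005, 0], [0.0014, 0.0005, 0]], angular=[[0, 0, 0], [0, 0, 0]])

```text
time_s: 17.08
tool_pos: [0.5565, -0.0229, 0.2116]
tool_rot: [90.3, 80.3, 16.8]
force: [-4.9, -0.2, 7.4]
grip_width: 0.0214
```

```bash
python3 -c "
from chk import *
st()"
```

```text
t 17.075 gap -11.72 dx 1.21 dy -0.15 ang 0.26 F [-4.93 -0.18  7.37] Fn 8.78 grip 0.02141264883587761
```

>>> drive_tool(offset=[[0.0019, 0.0007, 0], [0.0019, 0.0007, 0], [0.0019, 0.0007, 0]], angular=[[0, 0, 0], [0, 0, 0], [0, 0, 0]])

```text
time_s: 17.45
tool_pos: [0.5572, -0.0227, 0.2114]
tool_rot: [90.2, 80.3, 16.7]
force: [-5.6, -1.1, 10.3]
grip_width: 0.0214
```

```bash
python3 -c "
from chk import *
st()"
```

```text
t 17.45 gap -12.25 dx 1.62 dy -0.15 ang 0.31 F [-5.57 -1.07 10.31] Fn 11.75 grip 0.02142954825224767
```

>>> drive_tool(offset=[[0.0028, 0.001, 0], [0.0028, 0.001, 0], [0.0028, 0.001, 0], [0.0028, 0.001, 0], [0.0028, 0.001, 0]], angular=[[0, 0, 0], [0, 0, 0], [0, 0, 0], [0, 0, 0], [0, 0, 0]])

```text
time_s: 18.08
tool_pos: [0.5588, -0.0222, 0.2107]
tool_rot: [90.0, 80.3, 16.5]
force: [-5.0, -0.8, 12.5]
grip_width: 0.022
```

```bash
python3 -c "
from chk import *
st()
import cv2; from snap import snap
snap('scene','n_s'); s=cv2.imread('pics/n_s.png'); cv2.imwrite('pics/n_sc.png',cv2.resize(s[130:240,260:370],None,fx=5,fy=5,interpolation=cv2.INTER_CUBIC)); st()"
```

```text
t 18.075 gap -13.66 dx 2.78 dy -0.14 ang 0.28 F [-4.97 -0.77 12.5 ] Fn 13.31 grip 0.022013064178270234
t 18.125 gap -13.65 dx 2.78 dy -0.16 ang 0.28 F [-5.26 -1.19 11.25] Fn 12.44 grip 0.021899919730686074
```

View pics/n_sc.png

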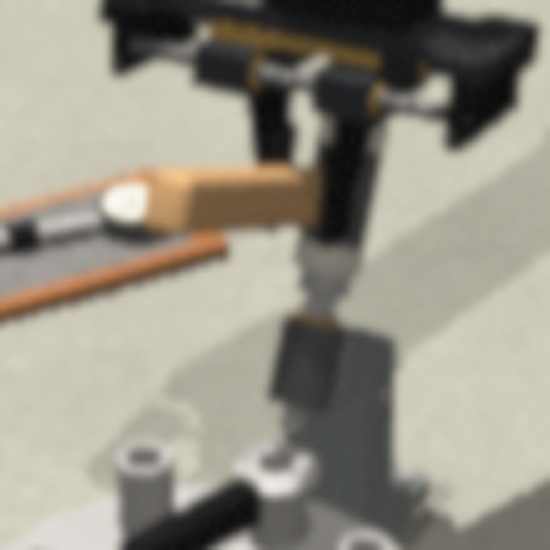

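```bash
python3 - <<'E'
import cv2,numpy as np
a=cv2.imread("pics/l_s.png")[130:200,280:345]; b=cv2.imread("pics/n_s.png")[140:210,275:340]
f=lambda i:cv2.resize(i,None,fx=6,fy=6,interpolation=cv2.INTER_CUBIC)
cv2.imwrite("pics/o.png",np.hstack([f(a),f(b)]))
from chk import *
K=cam(pickle.load(open("l_s.pkl","rb"))[0])
for tag in ("l_s","n_s"):
    o=pickle.load(open(tag+".pkl","rb"))[1]; T=tool(o); m0=T@np.linalg.inv(MT)
    for a in (0,5,10,15,20):
        # pivot about the grasp point by pitch about jaw
        g=m0@np.array([-.045,0,.038,1]); Rm=m0[:3,:3]@R.from_euler("y",-a,degrees=True).as_matrix()
        w=lambda p:g[:3]+Rm@(np.array(p)-[-.045,0,.038])
        pts=[w([-.193,0,.038]),w([-.193,0,.051]),w([-.06,0,.051]),w([0,0,0])]
        c=[280,130] if tag=="l_s" else [275,140]
        q=(proj(pts,*K)-c)*6+([0,0] if tag=="l_s" else [390,0]); print(tag,a,q.round(0).tolist(), "slope",np.degrees(np.arctan2(*(q[2]-q[1])[::-1])).round(1),"zface.n",round(float(np.degrees(np.arccos(Rm[:,2]@n))),1),"depth",((w([0,0,0])-head)@n*1e3).round(1))
E
```

```text
l_s 0 [[93.0, 166.0], [101.0, 129.0], [246.0, 155.0], [273.0, 287.0]] slope 10.2 zface.n 0.1 depth 1.2
l_s 5 [[86.0, 203.0], [92.0, 166.0], [244.0, 158.0], [278.0, 278.0]] slope -2.9 zface.n 5.0 depth 5.3
l_s 10 [[80.0, 240.0], [85.0, 203.0], [242.0, 162.0], [283.0, 268.0]] slope -14.8 zface.n 10.0 depth 9.6
l_s 15 [[76.0, 276.0], [79.0, 240.0], [240.0, 166.0], [287.0, 257.0]] slope -24.9 zface.n 15.0 depth 14.1
l_s 20 [[73.0, 312.0], [75.0, 277.0], [239.0, 169.0], [292.0, 246.0]] slope -33.2 zface.n 20.0 depth 18.9
n_s 0 [[501.0, 151.0], [509.0, 114.0], [655.0, 133.0], [684.0, 263.0]] slope 7.5 zface.n 0.3 depth -13.7
n_s 5 [[494.0, 188.0], [500.0, 151.0], [653.0, 136.0], [688.0, 253.0]] slope -5.4 zface.n 5.3 depth -9.6
n_s 10 [[488.0, 225.0], [493.0, 188.0], [652.0, 140.0], [693.0, 243.0]] slope -16.9 zface.n 10.3 depth -5.2
n_s 15 [[484.0, 261.0], [488.0, 225.0], [650.0, 144.0], [698.0, 232.0]] slope -26.6 zface.n 15.3 depth -0.7
n_s 20 [[482.0, 296.0], [484.0, 261.0], [648.0, 148.0], [702.0, 221.0]] slope -34.5 zface.n 20.3 depth 4.1
```

View pics/o.png

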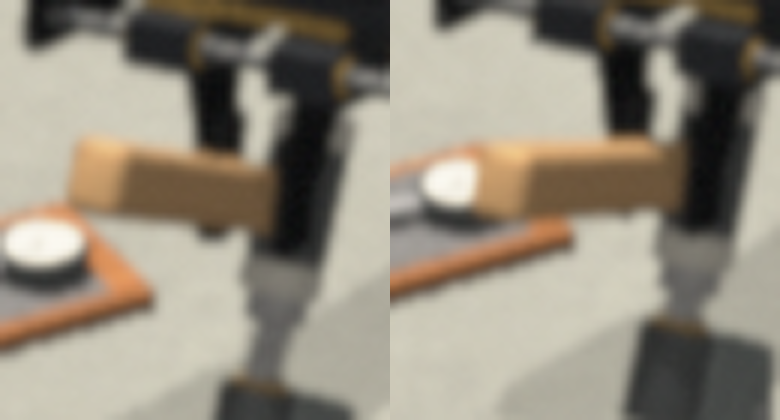

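```bash
python3 - <<'E'
import cv2,numpy as np
f=lambda i:cv2.resize(i,None,fx=12,fy=12,interpolation=cv2.INTER_CUBIC)
ims=[f(cv2.imread(f"pics/{t}.png")[172:212,312:334]) for t in ("a_scene","l_s","n_s")]
cv2.imwrite("pics/p.png",np.hstack(ims))
from chk import *
K=cam(pickle.load(open("l_s.pkl","rb"))[0])
for d in (0,1,7,12,13,14): print(d,((proj(head+.0023*n-d/1e3*n,*K)[0]-[312,172])*12).round(0))
E
```

```text
0 [166.  66.]
1 [165.  70.]
7 [158.  99.]
12 [153. 123.]
13 [152. 128.]
14 [151. 132.]
```

View pics/p.png

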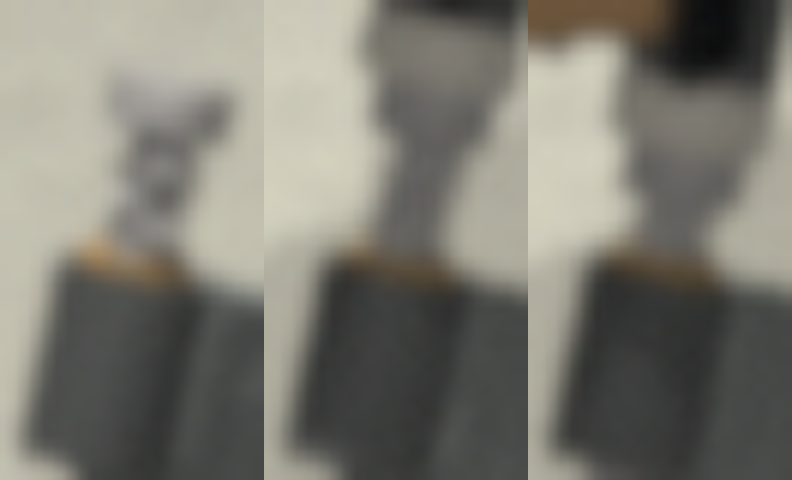

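>>> drive_tool(offset=[[0.0012, 0.0004, 0], [0.0012, 0.0004, 0], [0.0012, 0.0004, 0], [0.0012, 0.0004, 0], [0.0012, 0.0004, 0], [0.0012, 0.0004, 0]], angular=[[0, 0, 0.01], [0, 0, 0.02], [0, 0, 0.03], [0, 0, 0.03], [0, 0, 0.03], [0, 0, 0.03]], fingers=1, squeeze=60)

```text
time_s: 18.88
tool_pos: [0.5581, -0.0224, 0.2111]
tool_rot: [89.9, 78.8, 16.4]
force: [-10.2, -1.5, 13.4]
grip_width: 0.0212
```

```bash
python3 -c "
from chk import *
import cv2; from snap import snap
st()
snap('scene','q_s'); st()
f=lambda i,k:cv2.resize(i,None,fx=k,fy=k,interpolation=cv2.INTER_CUBIC)
a=f(cv2.imread('pics/q_s.png')[172:212,312:334],10); b=f(cv2.imread('pics/q_s.png')[140:206,275:340],6)
cv2.imwrite('pics/q.png',np.hstack([a[:396],b]))
"
```

```text
t 18.875 gap -14.08 dx 3.09 dy -0.18 ang 1.29 F [-10.23  -1.54  13.38] Fn 16.71 grip 0.021177962587934637
t 18.925 gap -14.06 dx 3.1 dy -0.19 ang 1.29 F [-9.66 -1.02 13.43] Fn 16.41 grip 0.021392720349831505
```

View pics/q.png

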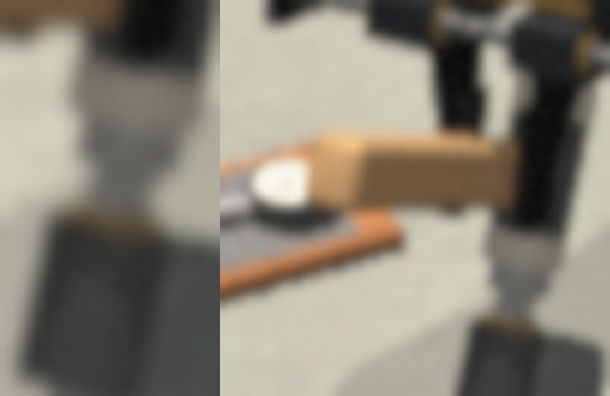

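>>> drive_tool(offset=[[-0.01, -0.0037, 0], [-0.03, -0.011, 0], [-0.06, -0.022, 0], [-0.08, -0.029, 0], [-0.08, -0.029, 0], [-0.08, -0.029, 0]], angular=[[0, 0, 0], [0, 0, 0], [0, 0, 0], [0, 0, 0], [0, 0, -0.02], [0, 0, -0.02]])

```text
time_s: 19.68
tool_pos: [0.5159, -0.0343, 0.2825]
tool_rot: [90.4, 80.0, 16.9]
force: [0.8, -0.4, -3.9]
grip_width: 0.0213
```

```bash
python3 - <<'E'
from chk import *
import cv2; from snap import snap
m=st()
snap("scene","r_s"); snap("wrist","r_w")
cv2.imwrite("pics/r.png",cv2.resize(cv2.imread("pics/r_s.png")[90:230,250:370],None,fx=4.5,fy=4.5,interpolation=cv2.INTER_CUBIC))
go(Mlev(M(.09)[:3,3]+[0,0,.03],-163.5))
E
```

```text
t 19.675 gap 70.58 dx 0.28 dy 0.49 ang 0.2 F [ 0.83 -0.37 -3.91] Fn -3.73 grip 0.02125934546577823
t 19.775 pos [ 0.5157 -0.0344  0.2823] off [-0.0282  0.015   0.0004] ang [ 0.0042 -0.0029 -0.5238] rows 0.5113527563092576 2.805209753807501
```

View pics/r.png

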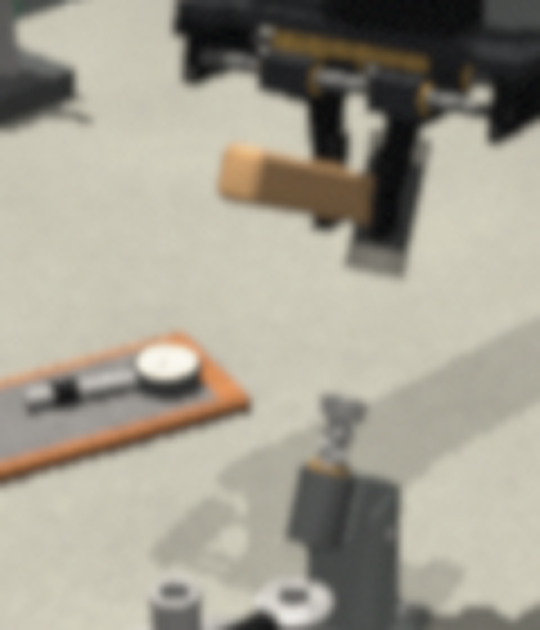

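View pics/r_w.png

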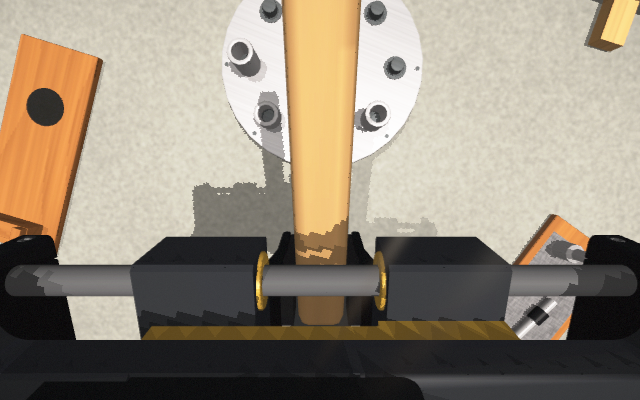

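```bash
python3 - <<'E'
from chk import *
d,o=pickle.load(open("r_s.pkl","rb")); K=cam(d); T=tool(o); m0=T@np.linalg.inv(MT)
for a in (-2,0,2,4,6):
    g=m0@np.array([-.045,0,.038,1]); Rm=m0[:3,:3]@R.from_euler("y",-a,degrees=True).as_matrix()
    w=lambda p:g[:3]+Rm@(np.array(p)-[-.045,0,.038])
    pts=[w([-.193,0,.038])]+[w([-.193,y,.038+z]) for y,z in ((-.011,.013),(.011,.013),(.011,-.013),(-.011,-.013))]+[w([-.06,-.011,.051]),w([0,0,0])]
    print(a,((proj(pts,*K)-[250,90])*4.5).round(0).tolist())
E
```

```text
-2 [[242.0, 143.0], [270.0, 119.0], [226.0, 110.0], [214.0, 167.0], [257.0, 176.0], [370.0, 167.0], [368.0, 273.0]]
0 [[239.0, 154.0], [267.0, 130.0], [223.0, 122.0], [212.0, 178.0], [255.0, 187.0], [370.0, 168.0], [369.0, 271.0]]
2 [[237.0, 166.0], [264.0, 142.0], [221.0, 133.0], [210.0, 189.0], [253.0, 199.0], [369.0, 168.0], [371.0, 268.0]]
4 [[235.0, 177.0], [262.0, 153.0], [218.0, 144.0], [208.0, 201.0], [251.0, 210.0], [368.0, 169.0], [372.0, 265.0]]
6 [[233.0, 188.0], [259.0, 164.0], [216.0, 155.0], [206.0, 212.0], [250.0, 221.0], [368.0, 170.0], [373.0, 262.0]]
```

```bash
cat > plan3.py <<'E'
from plan2 import *
import plan2
Pv=np.eye(4); Pv[:3,:3]=R.from_euler("y",-2,degrees=True).as_matrix(); g0=np.array([-.045,0,.038]); Pv[:3,3]=g0-Pv[:3,:3]@g0
MT2=np.linalg.inv(Pv)@MT
def go2(m): T=m@MT2; rel(T[:3,3],T[:3,:3])
W1=Mlev(M(.09)[:3,3]+[0,0,.03],-163.5); W2=Mlev([.5348,.20,.27],-90); W3=Mlev([.5348,.34,.25],0)
E
python3 -c "
from plan3 import *
go2(W1)"
```

```text
t 19.775 pos [ 0.5157 -0.0344  0.2823] off [-0.028   0.0153  0.0004] ang [ 0.0042 -0.0029 -0.4889] rows 0.5109051286472037 2.6183021586661774
```

>>> drive_tool(offset=[[-0.01, 0.005, 0], [-0.02, 0.01, 0], [-0.028, 0.015, 0], [-0.028, 0.015, 0], [-0.028, 0.015, 0]], angular=[[0.001, -0.001, -0.13], [0.002, -0.002, -0.26], [0.003, -0.003, -0.39], [0.004, -0.003, -0.489], [0.004, -0.003, -0.489]])

```text
time_s: 20.4
tool_pos: [0.5265, -0.0305, 0.3093]
tool_rot: [-90.3, 71.8, -163.9]
force: [0.0, 0.0, -3.8]
grip_width: 0.0216
```

```bash
python3 -c "
from plan3 import *
go2(W1);go2(W2)"
```

```text
t 20.4 pos [ 0.5265 -0.0305  0.3093] off [-0.0026 -0.0021  0.0011] ang [ 0.0032 -0.0027  0.0023] rows 0.05694598503189552 0.02556007094363108
t 20.4 pos [ 0.5265 -0.0305  0.3093] off [-0.0153  0.0841 -0.2581] ang [-1.2161 -0.4015  0.002 ] rows 4.351057456030099 6.857552017589866
```

>>> drive_tool(offset=[[-0.005, 0.01, -0.025], [-0.008, 0.02, -0.065], [-0.01, 0.035, -0.105], [-0.012, 0.05, -0.15], [-0.014, 0.065, -0.19], [-0.015, 0.08, -0.23], [-0.0153, 0.084, -0.258], [-0.0153, 0.084, -0.258]], angular=[[-0.17, -0.056, 0], [-0.34, -0.112, 0], [-0.51, -0.168, 0], [-0.68, -0.224, 0], [-0.85, -0.28, 0], [-1.02, -0.337, 0.001], [-1.216, -0.4015, 0.002], [-1.216, -0.4015, 0.002]])

```text
time_s: 21.4
tool_pos: [0.5319, 0.2447, 0.2982]
tool_rot: [-89.7, 72.1, -89.4]
force: [1.0, -0.6, -4.5]
grip_width: 0.0219
```

```bash
python3 -c "
from plan3 import *
go2(W2);go2(W3)"
```

```text
t 21.4 pos [0.5319 0.2447 0.2982] off [ 0.0012 -0.0034  0.0027] ang [ 0.0078  0.0025 -0.0031] rows 0.07235922154391314 0.04685525314402929
t 21.4 pos [0.5319 0.2447 0.2982] off [-0.0102  0.0969 -0.0377] ang [-1.4863e+00 -4.8230e-01  4.0000e-04] rows 1.6710502415217476 8.367452298561888
```

>>> drive_tool(offset=[[-0.001, 0.012, -0.005], [-0.0025, 0.024, -0.01], [-0.004, 0.036, -0.014], [-0.005, 0.048, -0.019], [-0.0065, 0.06, -0.024], [-0.008, 0.072, -0.03], [-0.009, 0.085, -0.034], [-0.01, 0.097, -0.038], [-0.01, 0.097, -0.038], [-0.01, 0.097, -0.038]], angular=[[-0.175, -0.057, 0], [-0.35, -0.114, 0], [-0.525, -0.17, 0], [-0.7, -0.227, 0], [-0.875, -0.284, 0], [-1.05, -0.341, 0], [-1.225, -0.398, 0], [-1.4, -0.454, 0], [-1.486, -0.482, 0], [-1.486, -0.482, 0]])

```text
time_s: 22.65
tool_pos: [0.4939, 0.3371, 0.2776]
tool_rot: [-90.1, 71.9, -0.7]
force: [0.6, 0.1, -3.5]
grip_width: 0.0218
```

```bash
python3 - <<'E'
from plan3 import *
import cv2; from snap import snap
go2(W3); go2(Mlev([.5348,.34,.03],0)); go2(Mp)
snap("scene","s_s"); snap("wrist","s_w")
cv2.imwrite("pics/s.png",cv2.resize(cv2.imread("pics/s_s.png")[60:280,360:580],None,fx=2.7,fy=2.7,interpolation=cv2.INTER_CUBIC))
E
```

```text
t 22.65 pos [0.4939 0.3371 0.2776] off [-0.0005  0.0001  0.0027] ang [-0.0051 -0.0043  0.0011] rows 0.04318529459027441 0.036187623605442296
t 22.65 pos [0.4939 0.3371 0.2776] off [0.2086 0.0685 0.0028] ang [-0.0051 -0.0043  0.0011] rows 3.513288235284634 0.036187623605442296
t 22.65 pos [0.4939 0.3371 0.2776] off [0.2257 0.0741 0.0028] ang [-0.0051 -0.0043  0.0011] rows 3.801268649413486 0.036187623605442296
```

View pics/s.png

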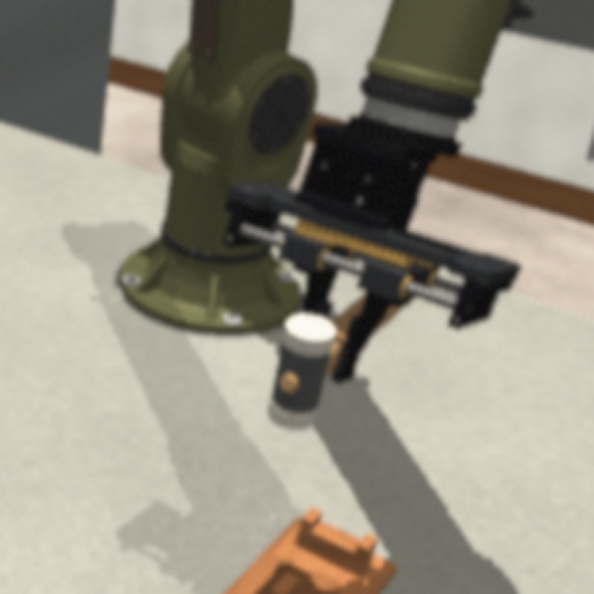

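View pics/s_w.png

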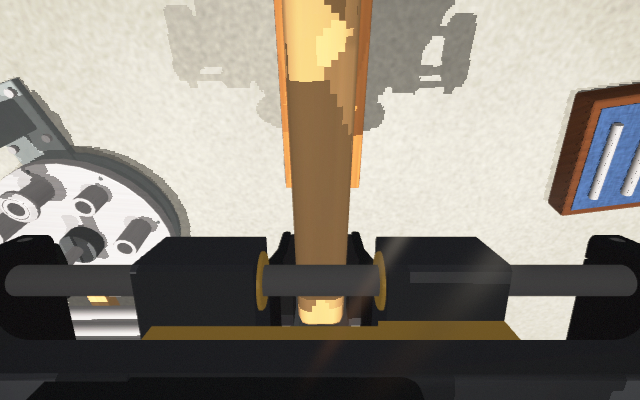

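>>> drive_tool(offset=[[0.04, 0.013, 0.0028], [0.09, 0.03, 0.0028], [0.14, 0.046, 0.0028], [0.185, 0.061, 0.0028], [0.2086, 0.0685, 0.0028], [0.2086, 0.0685, 0.0028], [0.2086, 0.0685, 0.0028]], angular=[[-0.005, -0.004, 0.001], [-0.005, -0.004, 0.001], [-0.005, -0.004, 0.001], [-0.005, -0.004, 0.001], [-0.005, -0.004, 0.001], [-0.005, -0.004, 0.001], [-0.005, -0.004, 0.001]])

```text
time_s: 23.62
tool_pos: [0.4944, 0.3423, 0.0595]
tool_rot: [-89.2, 71.9, 0.6]
force: [0.3, 0.2, -3.6]
grip_width: 0.0213
```

```bash
python3 - <<'E'
from plan3 import *
import cv2; from snap import snap
go2(Mp)
snap("scene","u_s"); snap("wrist","u_w")
cv2.imwrite("pics/u.png",cv2.resize(cv2.imread("pics/u_s.png")[200:340,380:540],None,fx=4,fy=4,interpolation=cv2.INTER_CUBIC))
E
```

```text
t 23.625 pos [0.4944 0.3423 0.0595] off [ 0.0183  0.0066 -0.0026] ang [0.     0.0027 0.0011] rows 0.31437976800630973 0.015801496180845434
```

View pics/u.png

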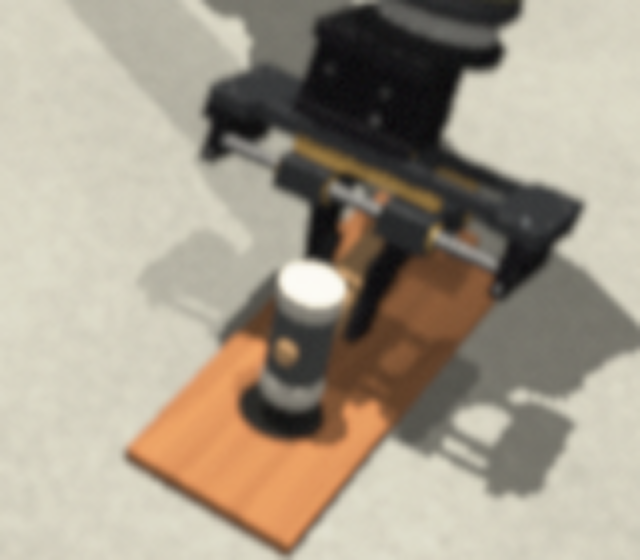

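View pics/u_w.png

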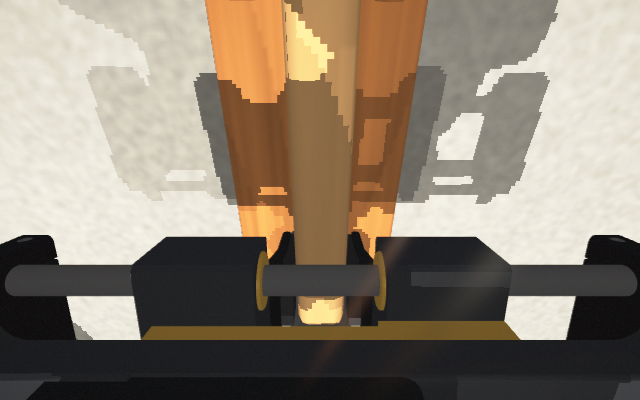

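>>> drive_tool(offset=[[0.006, 0.0022, -0.001], [0.012, 0.0043, -0.002], [0.0165, 0.006, -0.0026], [0.0165, 0.006, -0.0026], [0.0165, 0.006, -0.0026]], angular=[[0, 0.001, 0], [0, 0.002, 0], [0, 0.003, 0.001], [0, 0.003, 0.001], [0, 0.003, 0.001]])

```text
time_s: 24.35
tool_pos: [0.4942, 0.3399, 0.0426]
tool_rot: [-89.7, 71.9, 0.1]
force: [-0.6, 0.2, -4.0]
grip_width: 0.0215
```

```bash
python3 - <<'E'
from plan3 import *
go2(Mp); print(telemetry.get_obs()["force"],telemetry.get_obs()["wrist_torque"])
E
```

```text
t 24.35 pos [0.4942 0.3399 0.0426] off [ 0.0023  0.0012 -0.0001] ang [-0.     -0.      0.0013] rows 0.040770415136942045 0.006804451371449685
[-0.59039525  0.23366582 -4.03806155] [ 1.07648844e-01  5.55351265e-01 -5.22925533e-04]
```

>>> drive_tool(offset=[[0.0012, 0.0005, 0], [0.0024, 0.001, 0], [0.003, 0.0012, 0], [0.003, 0.0012, 0]], angular=[[0, 0, 0], [0, 0, 0], [0, 0, 0], [0, 0, 0]])

```text
time_s: 24.85
tool_pos: [0.4941, 0.3401, 0.04]
tool_rot: [-89.7, 71.8, 0.1]
force: [-3.0, -2.2, 3.8]
grip_width: 0.0209
```

```bash
python3 - <<'E'
from plan3 import *
go2(Mp); print(telemetry.get_obs()["force"],telemetry.get_obs()["wrist_torque"])
E
```

```text
t 24.85 pos [0.4941 0.3401 0.04  ] off [-0.0002  0.0003 -0.0003] ang [ 0.     -0.0002  0.0021] rows 0.00784388785305036 0.011217877108183626
[-2.98725626 -2.17003856  3.83992519] [-0.34457775  0.79789793 -0.14703198]
```

Contact: the mallet stands on the board (the force went from -4 to +4 N). Opening.

>>> drive_tool(offset=[[0, 0, 0], [0, 0, 0], [0, 0, 0], [0, 0, 0], [0, 0, 0], [0, 0, 0]], angular=[[0, 0, 0], [0, 0, 0], [0, 0, 0], [0, 0, 0], [0, 0, 0], [0, 0, 0]], fingers=-1)

```text
time_s: 25.6
tool_pos: [0.4941, 0.3401, 0.0399]
tool_rot: [-89.7, 71.8, 0.1]
force: [-0.1, 0.4, -0.1]
grip_width: 0.0733
```

>>> drive_tool(offset=[[-0.01, 0, 0], [-0.04, 0, 0], [-0.08, 0, 0], [-0.13, 0, 0], [-0.17, 0, 0], [-0.17, 0, 0], [-0.17, 0, 0]], angular=[[0, 0, 0], [0, 0, 0], [0, 0, 0], [0, 0, 0], [0, 0, 0], [0, 0, 0], [0, 0, 0]])

```text
time_s: 26.48
tool_pos: [0.4411, 0.3394, 0.2012]
tool_rot: [-89.9, 71.8, -0.1]
force: [-0.8, -0.2, -0.7]
grip_width: 0.0871
```

```bash
python3 - <<'E'
from plan3 import *
import cv2; from snap import snap
for n in ("scene","top","wrist"): snap(n,"v_"+n)
t=cv2.imread("pics/v_top.png"); s=cv2.imread("pics/v_scene.png")
def c(im,x0,x1,y0,y1,k): return cv2.resize(im[y0:y1,x0:x1],None,fx=k,fy=k,interpolation=cv2.INTER_CUBIC)
cv2.imwrite("pics/v1.png",c(t,145,370,85,235,3.5)); cv2.imwrite("pics/v2.png",c(s,240,515,165,340,2.9))
E
```

```text
(no output)
```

View pics/v1.png

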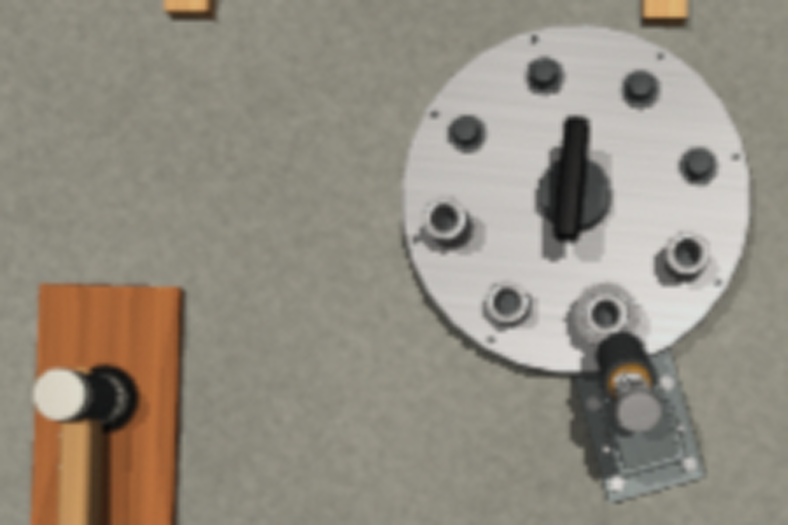

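View pics/v2.png

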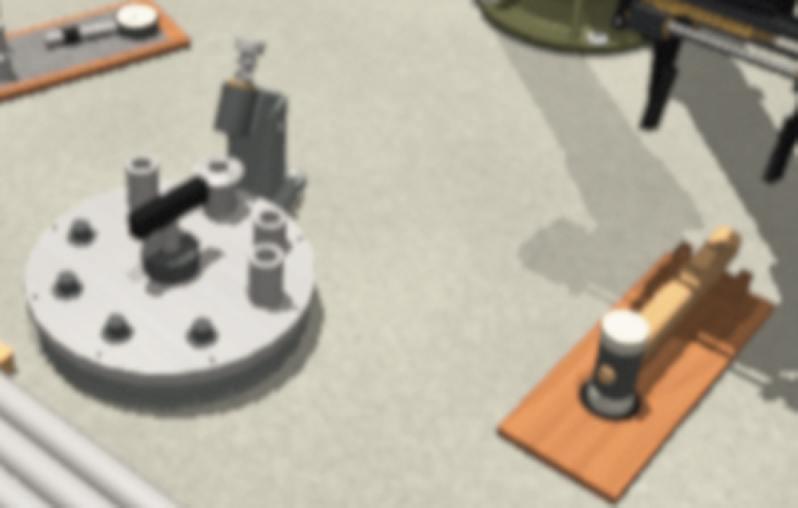

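```bash
python3 - <<'E'
from cell import sign_off, telemetry
import cv2,numpy as np
a=cv2.imread("pics/a_top.png").astype(int); b=cv2.imread("pics/v_top.png").astype(int)
print("gauge diff",np.abs(a-b)[180:290,418:500].max(), "mallet diff",np.abs(a-b)[160:290,148:200].mean())
print(telemetry.get_obs()["time_s"]); print(sign_off())
E
```

```text
gauge diff 13 mallet diff 23.87381656804734
26.625
the job is handed in; nothing more can be done
None
```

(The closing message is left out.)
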